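# Hang two keyhole gauge plates on their studs

## Robot

A 7-joint arm with a two-finger parallel gripper is mounted at the origin on a cart in front of the work surface, level with it; the furniture and walls round the work are solid. World frame = base frame: x ahead of the robot, y to its left, z up, the work surface at z = 0. Lengths are in m, angles in degrees, forces in N, time in s.
With the tool pointing down it reaches from about 0.425 to 0.875 m from the base axis. Payload 4.7 kg.
Tool frame: the origin (TCP) lies at the very end of the fingers, on their centre line; the grasp point (between the pads) lies 19 mm behind it; z points along the fingers, y is the direction in which the jaws open and shut (so a half turn about z gives the same grasp; the last joint's range is limited). The gripper opens to 87 mm and grips with 3 to 60 N. Pads are 19 mm wide; open, the fingers measure 117 mm over their backs; the gripper's body (75 mm by 190 mm) begins 51 mm behind the grasp point.
Start: joints at [-65.082, 18.392, -4.016, 83.108, 1.295, 78.541, -3.26], TCP at [0.266, 0.593, 0.223] pointing down, gripper open.
Joint ranges: [-163.93, 163.93], [-17.29, 119.83], [-79.2, 71.16], [3.27, 140.29], [-89.18, 269.18], [5.43, 117.66], [-154.24, 154.24]. Speed limits (degrees/s): [147.25, 147.25, 180, 180, 180, 180, 180].

## Interface

Orientations are given as [roll, pitch, yaw] about the fixed x, y, z axes, in that order (R = Rz(yaw) Ry(pitch) Rx(roll)).
In Python, from cell import env gives the robot as it stands.
- The arm moves only by the tool servo_tool, never from a script. Its argument "increments" is a list that holds one entry, the list of rows, each a list of 7 numbers: the shift along the tool's x, y, z in m, then the turn, a rotation vector about the tool's x, y, z in degrees, then the opening, from -1 (shut) to 1 (fully open). In form: [[[dx, dy, dz, rx, ry, rz, fingers], ...]]. A call has 1 to 20 rows; each row is the pose to reach, as a shift and turn from the pose commanded when the call began, along the tool's axes at that moment; what a row does not reach only later rows make up. A row lasts 1/10 s, in which the tool goes at most 50 mm and 8.59 degrees, less where a joint would pass 70% of its speed; a pose out of reach is approached as far as the arm can. A call with a gripper value outside its range is refused whole. The fingers move at their own pace and stop on an object; "squeeze" is the grip in N (left out, the last holds). Time passes only in rows, so rows that repeat a pose let the fingers close. It gives the time, the measured TCP pose, the force and the opening at its end, in the units of the state.
- env.get_obs(): the state, without advancing time (a new reading comes with each control period).
- env.read_camera(name): name is "side" or "top" or "wrist"; returns a dict with "frame" (420x560x3 uint8, blue, green, red), "intrinsics" (3x3 intrinsics, pixels), "rvec" (rotation vector, rad) and "tvec" (3), from world to camera coordinates, as OpenCV has them. Camera axes: x right, y down, z forward; pixel columns grow to the right and rows downward; lengths in m; the calibration is good to about 2 mm. The wrist camera is an equidistant fisheye: a pixel r from the principal point sees the ray r / f radians off the axis. A picture is of the moment at which its call begins. There is no depth.
- env.sign_off(): hands the job in, once; it reports no verdict.
The state is a dict: "time_s": time; "qpos": joint angles; "joint_velocities": joint speeds; "effort": joint torques, N m; "tool_pos": TCP position; "tool_rot": TCP orientation; "force": force on the tool from outside, world axes, zero at the start; "wrist_torque": the same for the moment, N m; "grip_width": finger opening in m.
Only numpy, scipy, OpenCV 4.12 (cv2) and the standard library are available. Lean on these libraries where they do the work, as an engineer would, in place of code of your own. Each camera call takes 0.05 s, during which the arm holds its last target.

## Task

Take the two steel gauge plates out of the bench rack and hang each on the stud of the upright board that suits its keyhole: the plate with the large keyhole on the stud with the large head, the other on the small one. Press the round end of the keyhole over the stud head, then let the plate slide down until the stud is locked at the top of the slot, and leave both plates hanging straight and still. Do not disturb the beaker, the sample cup or the vial standing nearby.

Things in the scene. Friction and masses are not known exactly. Their poses are not given: they have to be found in the camera images.
- board: Fixed stand: upright white panel 190 mm wide, 12 mm thick, top edge 165 mm above the desk; foot 12 mm high, reaching 15 mm in front and 90 mm behind. Two steel studs stick out of its front, 140 mm above the desk, 90 mm apart. Origin: on the desk below the middle of the front face; x from front to back, y along the panel, z up; the front (-x) looks roughly to the robot. Place and turn vary.
- rack: Fixed white rack 150 mm (x) by 88 mm (y), 34 mm high, with two grooves along its y at x = -45 and +45 mm, each 8.5 mm wide, 72 mm long, 26 mm deep (floor 8 mm above the desk). Origin: middle of the underside. The plates stand in the grooves, which in which varies.
- wide_plate: Steel gauge plate 6 mm thick, 165 mm tall, same from front and back, three notches in its foot, handle block on a neck at the top. Origin: middle of the bottom edge; x = plate normal, y = width, z = up. Starts upright in a rack groove. 66 mm wide. Keyhole: eight-sided large end 34 mm across, narrowing at 45 degrees into a slot 17 mm wide above it. Fits the big stud only.
- narrow_plate: Steel gauge plate 6 mm thick, 165 mm tall, same from front and back, three notches in its foot, handle block on a neck at the top. Origin: middle of the bottom edge; x = plate normal, y = width, z = up. Starts upright in a rack groove. 50 mm wide. Keyhole: eight-sided large end 24 mm across, narrowing at 45 degrees into a slot 11 mm wide above it. Fits the small stud only.
- wide_plate_seat (a point): Point near the top of the wide plate's slot where the stud's axis lies when the plate hangs locked (slot end resting on the shank): mid thickness, 85 mm above the bottom edge, 65 mm below the handle's centre. Axes as the plate.
- wide_plate_hole (a point): Centre of the wide plate's large keyhole end, 28 mm below its seat point (57 mm above the bottom edge), mid thickness.
- wide_plate_handle (a point): Centre of the wide plate's black handle block: 14 mm thick (along the plate's x), 36 mm wide, 30 mm tall, 150 mm above the plate's bottom edge. When the plate hangs it is 40 mm above the board's top edge. The plate weighs 0.11 to 0.2 kg.
- narrow_plate_seat (a point): Point near the top of the narrow plate's slot where the stud's axis lies when the plate hangs locked (slot end resting on the shank): mid thickness, 85 mm above the bottom edge, 65 mm below the handle's centre. Axes as the plate.
- narrow_plate_hole (a point): Centre of the narrow plate's large keyhole end, 28 mm below its seat point (57 mm above the bottom edge), mid thickness.
- narrow_plate_handle (a point): Centre of the narrow plate's black handle block: 14 mm thick (along the plate's x), 36 mm wide, 30 mm tall, 150 mm above the plate's bottom edge. When the plate hangs it is 40 mm above the board's top edge. The plate weighs 0.11 to 0.2 kg.
- big_stud_seat (a point): On the axis of the big stud (shank 12 mm thick, head 26 mm across and 7 mm thick), midway between panel and head, 5 mm in front of the panel; the gap between panel and head is 10 mm, so the front of the head is 17 mm in front of the panel. Axes as the board. Left or right place on the board varies.
- small_stud_seat (a point): On the axis of the small stud (shank 7 mm thick, head 16 mm across and 7 mm thick), midway between panel and head, 5 mm in front of the panel; gap and head length as for the big stud. Axes as the board. Left or right place on the board varies.
- microscope: Heavy fixed microscope on the desk, left of the work, 375 mm tall, eyepieces towards the robot; an obstacle to go over or round. Origin: on the desk, about its middle; it reaches 150 mm to the front (-x), 125 mm to the back, 125 mm to either side.
- beaker: Glass beaker 66 mm across, 83 mm tall, standing near one side of the rack; leave alone. Origin: centre of its underside.
- sample_cup: Specimen cup with screw lid, 60 mm across, 70 mm tall, standing on the other side of the rack; leave alone. Origin: centre of its underside.
- vial: Amber vial 44 mm across, 122 mm tall, standing beside the left end of the board; leave alone. Origin: centre of its underside.
Not all that is in view belongs to the job. What is shaped like the wide_plate but green is not meant.

How it is judged (in metres and radians):
On the way:
1. one plate hangs locked on its own stud, let go (((x of wide_plate_seat in the frame of big_stud_seat between -0.006 and 0.006 m and y of wide_plate_seat in the frame of big_stud_seat between -0.005 and 0.005 m and z of wide_plate_seat in the frame of big_stud_seat between -0.005 and 0.005 m and angle between wide_plate's own z axis and vertical below 0.15 rad and linear speed of wide_plate below 0.02 m/s and contact force between wide_plate and the fingers below 0.1 N) or (x of narrow_plate_seat in the frame of small_stud_seat between -0.006 and 0.006 m and y of narrow_plate_seat in the frame of small_stud_seat between -0.005 and 0.005 m and z of narrow_plate_seat in the frame of small_stud_seat between -0.005 and 0.005 m and angle between narrow_plate's own z axis and vertical below 0.15 rad and linear speed of narrow_plate below 0.02 m/s and contact force between narrow_plate and the fingers below 0.1 N))), for 0.2 s.
At the end, for the whole second after the job is handed in: Both plates hang on their own studs (wide plate on the big stud, narrow plate on the small one) behind the stud heads, each seat point within 5 mm sideways and in height and 6 mm along the stud of the stud's seat point, upright within 0.15 rad, at rest and not touched by the gripper (x of wide_plate_seat in the frame of big_stud_seat between -0.006 and 0.006 m and y of wide_plate_seat in the frame of big_stud_seat between -0.005 and 0.005 m and z of wide_plate_seat in the frame of big_stud_seat between -0.005 and 0.005 m and angle between each of wide_plate, narrow_plate's own z axis and vertical below 0.15 rad and linear speed of each of wide_plate, narrow_plate below 0.02 m/s and contact force between each of wide_plate, narrow_plate and the fingers below 0.1 N and x of narrow_plate_seat in the frame of small_stud_seat between -0.006 and 0.006 m and y of narrow_plate_seat in the frame of small_stud_seat between -0.005 and 0.005 m and z of narrow_plate_seat in the frame of small_stud_seat between -0.005 and 0.005 m).
It fails at once if the beaker is pushed more than 25 mm or tipped over (distance of beaker from where it was at the start of the episode above 0.025 m or angle between beaker's own z axis and vertical above 0.4 rad).
It fails at once if the sample cup is pushed more than 25 mm or tipped over (distance of sample_cup from where it was at the start of the episode above 0.025 m or angle between sample_cup's own z axis and vertical above 0.4 rad).
It fails at once if the vial is pushed more than 25 mm or tipped over (distance of vial from where it was at the start of the episode above 0.025 m or angle between vial's own z axis and vertical above 0.4 rad).
It also fails if it takes over 64 s, if anything falls off the work surface, if the arm or the gripper's body presses on something with over 40 N, if the wrist force passes 120 N, or if a joint passes its speed limit or range.

## Working session

There is one attempt and no reset: what is moved stays moved. The work goes in short steps, Python scripts to look and compute and a tool call to move; the robot and the scene stay as the last step left them, time stands still between calls to the robot, and variables do not carry over. Pictures are saved under pics/ and viewed, and the job is handed in when it is done.

Besides the shell and the picture viewer there is one more tool, called after "Request:" in YAML: its name, and indented under it one key for each argument. servo_tool: Moves the arm, as the interface text tells. Its arguments: {"type":"object","properties":{"increments":{"type":"array","items":{"type":"array","items":{"type":"array","items":{"type":"number"}}}},"squeeze":{"type":"number"}},"required":["increments"]}

```bash
mkdir -p pics; ls; cat > h.py <<'E'
import numpy as np, cv2
from cell import env
from scipy.spatial.transform import Rotation as R
def snap(name,out):
    c=env.read_camera(name); np.savez('pics/'+out+'.npz',**{k:np.array(c[k]) for k in c}); cv2.imwrite('pics/'+out+'.png',c['frame']); return c
def load(out): return dict(np.load('pics/'+out+'.npz'))
def crop(out,x0,y0,x1,y1,s,new):
    im=cv2.imread('pics/'+out+'.png')[y0:y1,x0:x1]; cv2.imwrite('pics/'+new+'.png',cv2.resize(im,None,fx=s,fy=s,interpolation=cv2.INTER_CUBIC))
def ray(c,u,v):
    K=c['intrinsics'];r=cv2.Rodrigues(np.array(c['rvec'],float))[0];t=np.array(c['tvec'],float).ravel()
    d=r.T@np.array([(u-K[0,2])/K[0,0],(v-K[1,2])/K[1,1],1]);o=-r.T@t
    return o,d/np.linalg.norm(d)
def onz(c,u,v,z):
    o,d=ray(c,u,v); return o+d*(z-o[2])/d[2]
def proj(c,P):
    K=np.array(c['intrinsics'],float)
    return cv2.projectPoints(np.array(P,float).reshape(-1,1,3),np.array(c['rvec'],float),np.array(c['tvec'],float),K,None)[0].reshape(-1,2)
def tri(c1,p1,c2,p2):
    o1,d1=ray(c1,*p1);o2,d2=ray(c2,*p2)
    A=np.array([d1,-d2]).T; s=np.linalg.lstsq(A,o2-o1,rcond=None)[0]
    a=o1+s[0]*d1;b=o2+s[1]*d2; return (a+b)/2,np.linalg.norm(a-b)
E
python3 - <<'E'
from h import *
for n in ['side','top','wrist']:
    c=snap(n,n+'0'); print(n,c['intrinsics'],c['rvec'],c['tvec'], ray(c,280,210) )
print(env.get_obs())
E
```

```text
pics
side [[461.79989332   0.         277.43711072]
 [  0.         461.79989332 205.56640076]
 [  0.           0.           1.        ]] [ 2.15503101  0.07323428 -0.0341365 ] [-0.48667875 -0.02978241  1.24586928] (array([ 0.55265209, -1.0207577 ,  0.66525397]), array([-0.04694097,  0.82690303, -0.56038195]))
top [[429.7900221    0.         286.69143806]
 [  0.         429.7900221  209.96013534]
 [  0.           0.           1.        ]] [ 2.13394925 -2.11691367  0.1667658 ] [-0.19854205  0.53141469  0.8939645 ] (array([ 0.37336749, -0.20845566,  0.96857421]), array([ 0.16988739,  0.03067648, -0.9849859 ]))
wrist [[325.1922621    0.         277.8157883 ]
 [  0.         325.1922621  215.76721129]
 [  0.           0.           1.        ]] [-2.44316522 -1.58410367 -0.20743256] [-0.64915466 -0.03134689  0.39088051] (array([0.19998326, 0.62262681, 0.38407619]), array([ 0.22426329, -0.09533423, -0.9698543 ]))
{'time_s': 0.15, 'qpos': array([-65.08146056,  18.42917507,  -4.0140823 ,  83.15991495,
         1.29454763,  78.54240178,  -3.26134178]), 'joint_velocities': array([ 0.04289805, -0.09792059, -0.09040859, -0.22338894, -0.02694264,
        0.00540573, -0.03375111]), 'effort': array([-2.15637338e-04, -4.91798437e+01, -4.04939968e-01, -3.12876356e+01,
       -6.40392909e-02,  4.04643046e-02,  1.31394340e-04]), 'tool_pos': array([0.26540279, 0.5928692 , 0.22170467]), 'tool_rot': array([-1.79913698e+02,  5.22807351e-03,  1.55888074e+02]), 'force': array([1.02116107, 0.2166313 , 0.46129748]), 'wrist_torque': array([-0.00181366, -0.01447851, -0.04245549]), 'grip_width': 0.08709209172119947}
```

View pics/side0.png

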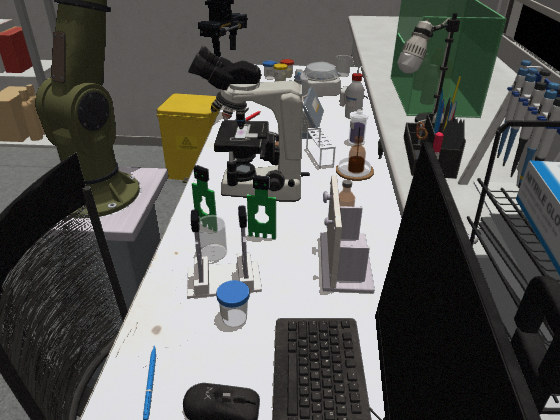

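View pics/top0.png

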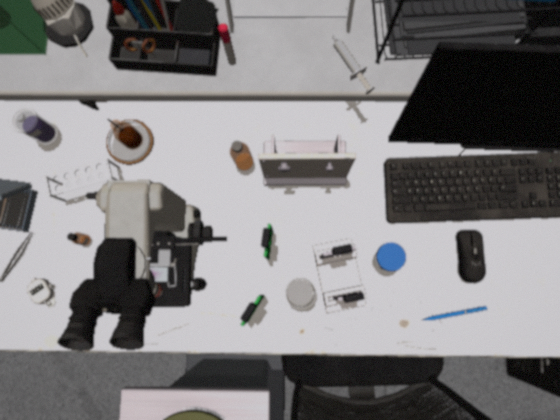

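View pics/wrist0.png

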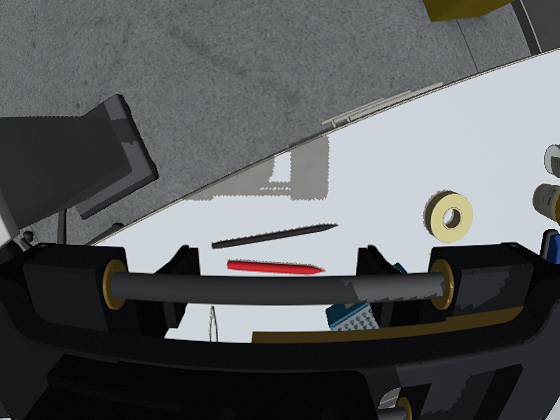

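```bash
python3 - <<'E'
from h import *
crop('top0',230,120,430,320,4,'t1'); crop('side0',170,150,390,330,3.6,'s1')
c=load('top0')
for n,u,v,z in [('b left',262,157,.165),('b right',352,159,.165),('h1',337,252,.165),('h2',347,298,.165),('cup',390,257,.07),('beak',300,293,.083),('vial',241,150,.122)]: print(n,onz(c,u,v,z))
E
```

```text
b left [ 0.61608731 -0.14725447  0.165     ]
b right [ 0.61295575 -0.32146661  0.165     ]
h1 [ 0.43328853 -0.29059425  0.165     ]
h2 [ 0.34945479 -0.30795947  0.165     ]
cup [ 0.43091263 -0.41003606  0.07      ]
beak [ 0.3560166  -0.22336149  0.083     ]
vial [ 0.64374821 -0.10057355  0.122     ]
```

View pics/t1.png

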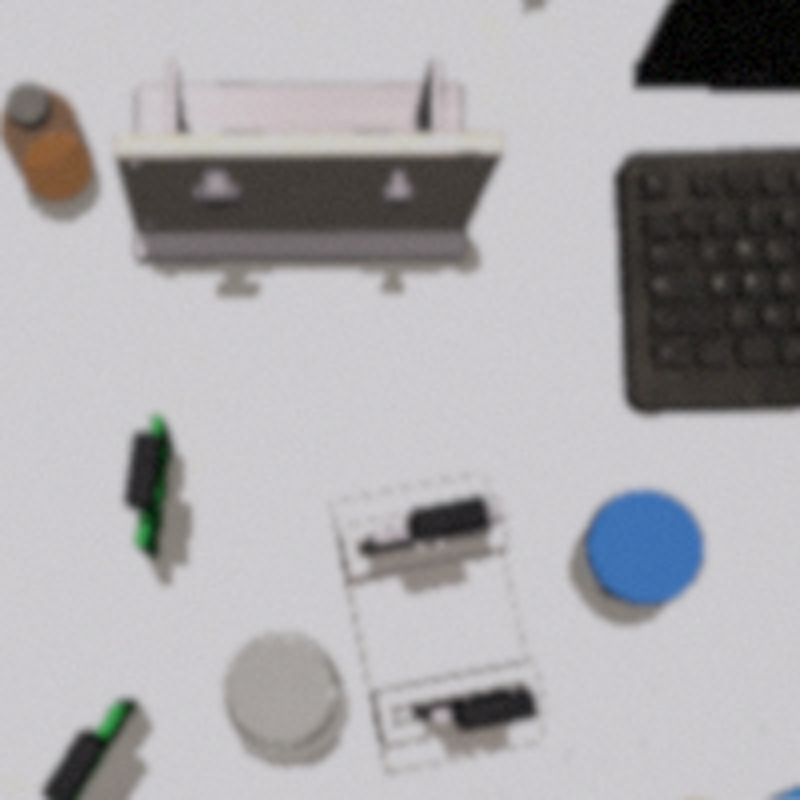

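View pics/s1.png

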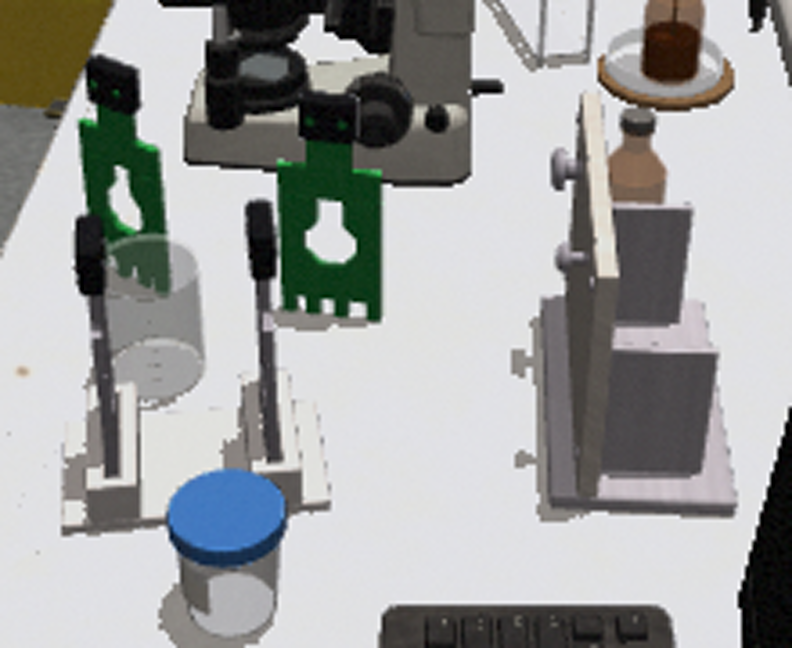

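```bash
python3 - <<'E'
from h import *
crop('top0',300,225,400,325,8,'t2'); crop('top0',255,130,360,200,7.6,'t3');crop('side0',180,200,280,300,8,'s2');crop('side0',310,170,390,295,6,'s3')
c=load('top0')
for n,u,v,z in [('mic eyep',100,320,.3),('mic',150,240,.3),('mic r',225,240,.1)]: print(n,onz(c,u,v,z))
E
```

```text
mic eyep [0.31706803 0.08416573 0.3       ]
mic [0.43959419 0.0155469  0.3       ]
mic r [ 0.4605982  -0.07042079  0.1       ]
```

View pics/t2.png

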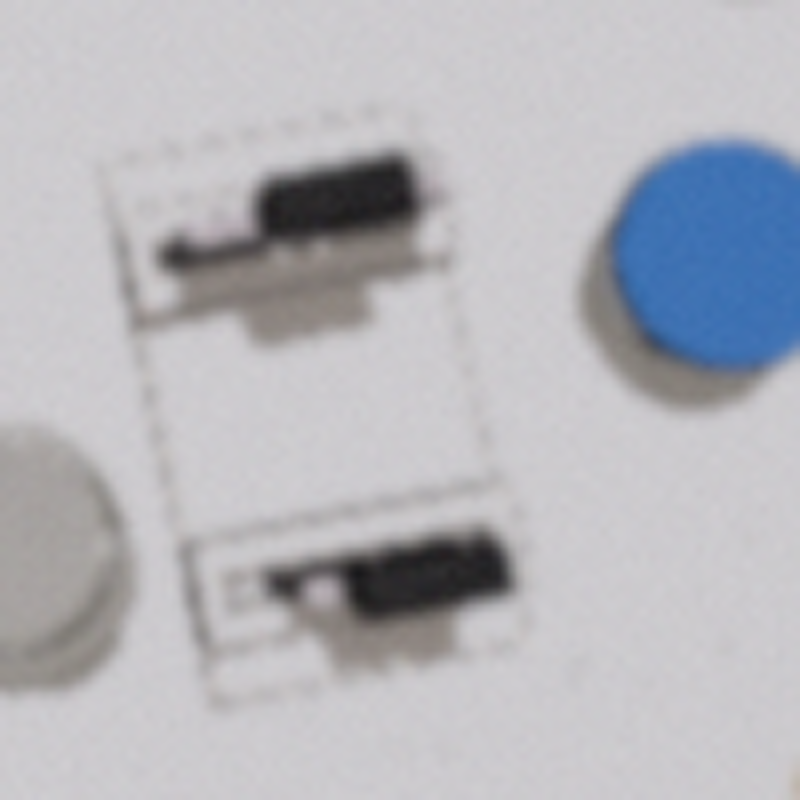

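View pics/t3.png

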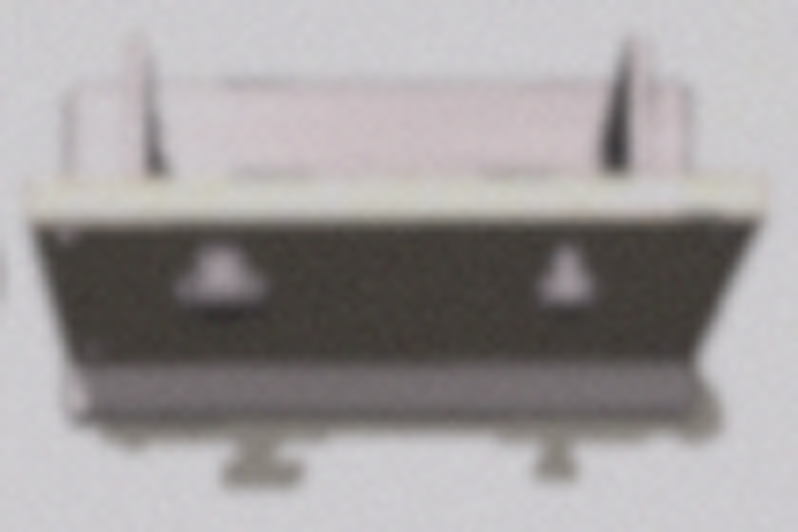

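View pics/s2.png

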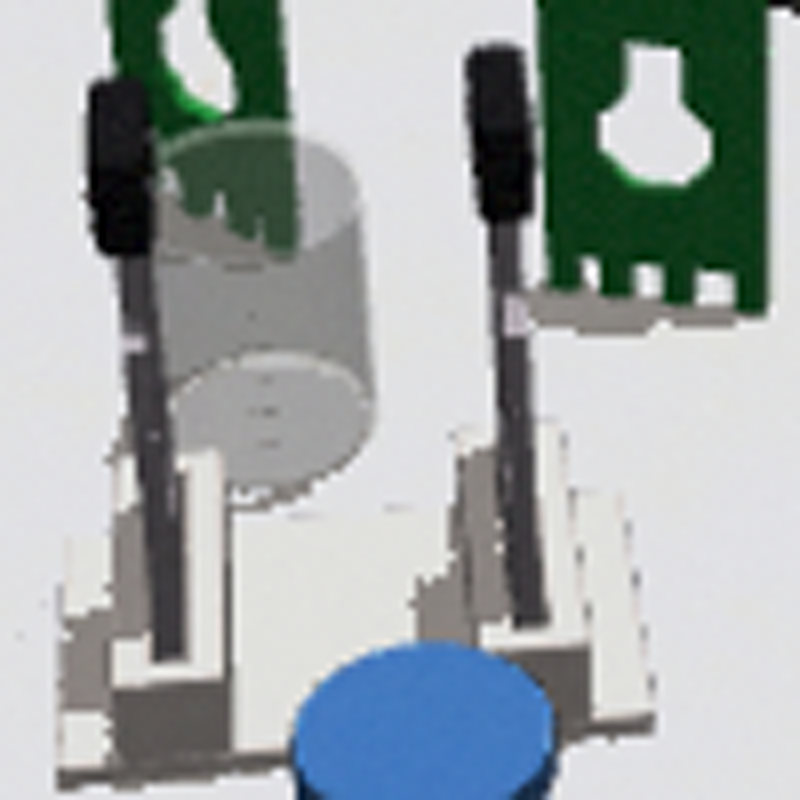

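View pics/s3.png

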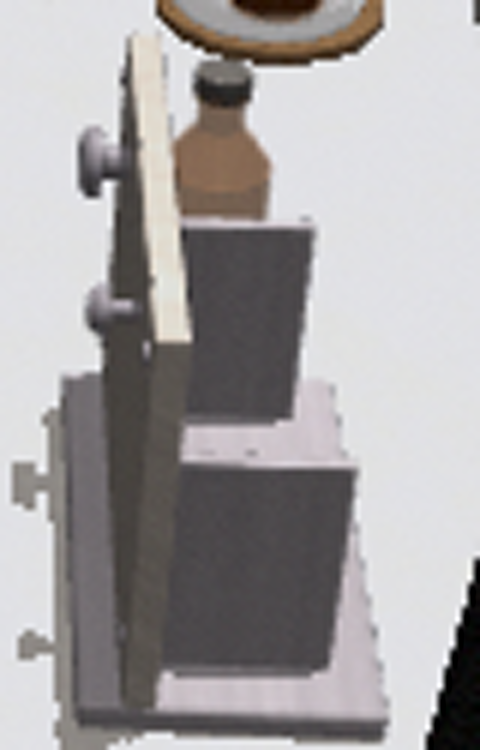

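```bash
cat > fit.py <<'E'
from h import *
from scipy.optimize import least_squares
T=load('top0');S=load('side0')
def px(x0,y0,s,p): return np.array([x0+(p[0]+.5)/s-.5,y0+(p[1]+.5)/s-.5])
t3=lambda *p:px(255,130,7.6,p); s3=lambda *p:px(310,170,6,p); t2=lambda *p:px(300,225,8,p); s2=lambda *p:px(180,200,8,p)
obs=[(T,(0,.095,.165),t3(35,220)),(T,(0,-.095,.165),t3(757,218)),(T,(.012,.095,.165),t3(28,180)),(T,(.012,-.095,.165),t3(768,178)),
(S,(0,-.095,.165),s3(155,342)),(S,(.012,-.095,.165),s3(191,342)),(S,(0,.095,.165),s3(132,38)),(S,(.012,.095,.165),s3(161,36)),
(T,(-.015,.095,.012),t3(68,405)),(S,(-.015,-.095,.012),s3(82,712)),(S,(-.017,.045,.14),s3(92,160)),(S,(-.017,-.045,.14),s3(95,308))]
def M(p): return p[:2],R.from_euler('z',p[2]).as_matrix()
def f(p):
    o=[]
    for c,P,u in obs:
        W=M(p)[1]@np.array(P)+np.r_[p[:2],0]; o.append(proj(c,W)[0]-u)
    return np.array(o)
r=least_squares(lambda p:f(p).ravel(),[.61,-.23,0],loss='soft_l1')
print('board',r.x[:2],np.degrees(r.x[2]));print(f(r.x).round(1).tolist())
for s in (1,-1): print('stud seat',M(r.x)[1]@[-.005,s*.045,.14]+np.r_[r.x[:2],0])
for n,tp,sp in [('far',[(260,178),(408,152),(415,212),(270,238)],[(480,60)]),('near',[(350,570),(492,530),(512,585),(368,618)],[(118,85)])]:
    pass
# rack corners (base on desk): top view
ro=[(T,(.075,.044),t2(100,165)),(T,(.075,-.044),t2(410,100)),(T,(-.075,.044),t2(212,705)),(T,(-.075,-.044),t2(530,635)),(S,(-.075,-.044),s2(60,785)),(S,(.075,-.044),s2(652,728))]
def g(p,zs=0):
    o=[]
    for c,P,u in ro:
        W=M(p)[1]@np.array([*P,0])+np.r_[p[:2],p[3] if c is T else 0]; o.append(proj(c,W)[0]-u)
    return np.array(o)
r2=least_squares(lambda p:g(p).ravel(),[.39,-.3,.19,.0],loss='soft_l1');print('rack',r2.x[:2],np.degrees(r2.x[2]),r2.x[3]);print(g(r2.x).round(1).tolist())
# plates: params x,y,yaw,lean(pitch about y), at handle centre
def plate(p,P): # P rel. to handle centre, plate axes
    return R.from_euler('ZY',[p[3],p[4]]).as_matrix()@np.array(P)+np.array(p[:3])
import itertools
po={'far':[(T,(.007,.018,.015),t2(258,182)),(T,(.007,-.018,.015),t2(408,150)),(T,(-.007,-.018,.015),t2(415,208)),(T,(-.007,.018,.015),t2(268,238)),
(S,(-.007,-.018,.015),s2(467,68)),(S,(.007,-.018,.015),s2(526,68)),(S,(-.007,-.018,-.015),s2(483,222)),(S,(.007,-.018,-.015),s2(534,216))],
'near':[(T,(.007,.018,.015),t2(348,575)),(T,(.007,-.018,.015),t2(490,528)),(T,(-.007,-.018,.015),t2(514,590)),(T,(-.007,.018,.015),t2(365,620)),
(S,(-.007,-.018,.015),s2(90,105)),(S,(.007,-.018,.015),s2(152,103)),(S,(-.007,-.018,-.015),s2(98,255)),(S,(.007,-.018,-.015),s2(153,253))]}
for n in po:
    def k(p): return np.array([proj(c,plate(p,P))[0]-u for c,P,u in po[n]])
    r3=least_squares(lambda p:k(p).ravel(),[.4,-.3,.16,.19,0],loss='soft_l1')
    p=r3.x; print(n,'handle',p[:3].round(4),'yaw',np.degrees(p[3]),'lean',np.degrees(p[4]));print(k(p).round(1).tolist())
    for w in(.033,.025): print('  w',w,'shoulder L top px(t2)', [(proj(T,plate(p,(0,w,z)))[0]-[300,225])*8 for z in(-.03,-.04,-.05)], 'S right shoulder(s2)',[(proj(S,plate(p,(0,-w,z)))[0]-[180,200])*8 for z in(-.03,-.04)],'bottom',(proj(S,plate(p,(0,-w,-.116)))[0]-[180,200])*8)
E
python3 fit.py
```

```text
board [ 0.61468172 -0.23451447] 0.412874010019058
[[-1.2, -0.5], [2.0, -0.4], [-0.2, -1.2], [0.4, -1.1], [-0.1, -0.0], [0.4, 0.2], [-0.3, -0.7], [0.4, -0.2], [-0.3, 0.9], [-0.9, -0.8], [-1.5, 0.6], [-0.9, 0.6]]
stud seat [ 0.60935758 -0.18955166  0.14      ]
stud seat [ 0.61000612 -0.27954933  0.14      ]
rack [ 0.39537949 -0.30848901] 11.772550565714868 0.014893179251719187
[[-0.3, -0.3], [-0.3, 0.0], [-0.1, 0.2], [-0.0, 0.9], [0.0, 0.6], [0.6, 0.6]]
far handle [ 0.4383 -0.2975  0.1669] yaw 11.51643324818703 lean -2.221981000112555
[[-0.5, -0.3], [0.0, -0.1], [0.8, 0.2], [-0.2, 0.3], [0.1, 3.1], [0.2, 2.3], [-0.6, -3.1], [0.4, -3.1]]
  w 0.033 shoulder L top px(t2) [array([177.51224067, 225.46225931]), array([174.41613969, 226.81394279]), array([171.39237056, 228.13404791])] S right shoulder(s2) [array([513.53992877, 278.72547566]), array([516.68488881, 312.17139185])] bottom [539.3437314  553.14289605]
  w 0.025 shoulder L top px(t2) [array([210.03523174, 219.08790897]), array([206.55537167, 220.51467127]), array([203.15679424, 221.90810722])] S right shoulder(s2) [array([511.0111319 , 258.54700123]), array([514.14851532, 291.87010477])] bottom [536.76160541 532.05061286]
near handle [ 0.3508 -0.3175  0.1659] yaw 16.396535939560103 lean 3.9856181729368574
[[-0.6, -0.5], [0.8, -0.2], [0.3, -0.3], [-0.4, 1.6], [0.1, 2.9], [0.1, 2.6], [-0.4, -2.6], [0.3, -2.9]]
  w 0.033 shoulder L top px(t2) [array([270.18047376, 622.28232752]), array([267.10307701, 623.36445653]), array([264.09745439, 624.42134705])] S right shoulder(s2) [array([127.66546814, 318.28900291]), array([128.66441438, 352.39874142])] bottom [135.86898661 598.40404767]
  w 0.025 shoulder L top px(t2) [array([302.56766929, 612.85298899]), array([299.10925987, 614.04598693]), array([295.73148495, 615.21116953])] S right shoulder(s2) [array([125.1091741 , 297.84447595]), array([126.11644276, 331.82613228])] bottom [133.38381837 577.00149718]
```

```bash
python3 - <<'E'
s=open('fit.py').read()
a=s.index("(S,(-.007,-.018,.015),s2(467"); b=s.index("],\n'near'")
s=s[:a]+"(S,(-.007,.018,.015),s2(466,50)),(S,(.007,.018,.015),s2(524,46)),(S,(-.007,-.018,-.015),s2(483,224)),(S,(.007,-.018,-.015),s2(535,218))"+s[b:]
a=s.index("(S,(-.007,-.018,.015),s2(90,"); b=s.index("]}\n")
s=s[:a]+"(S,(-.007,.018,.015),s2(88,84)),(S,(.007,.018,.015),s2(147,80)),(S,(-.007,-.018,-.015),s2(98,258)),(S,(.007,-.018,-.015),s2(153,252))"+s[b:]
s=s.replace("t2(348,575)","t2(350,565)").replace("lambda p:k(p).ravel()","lambda p:np.r_[k(p).ravel(),(p[3]-.202)*40]")
open('fit.py','w').write(s)
E
python3 fit.py | sed -n '/far/,$p'
```

```text
far handle [ 0.439  -0.2985  0.1575] yaw 11.458746702763762 lean -0.865689389770254
[[-0.5, -0.4], [-0.1, -0.1], [0.6, 0.1], [-0.1, 0.0], [-0.3, -0.8], [-0.3, -0.9], [-0.3, 0.9], [0.5, 1.0]]
  w 0.033 shoulder L top px(t2) [array([179.55401103, 228.16512941]), array([176.66300867, 230.41659904]), array([173.83859516, 232.61621027])] S right shoulder(s2) [array([514.17021209, 313.26873546]), array([516.3071811 , 346.43727285])] bottom [531.71090287 585.52306218]
  w 0.025 shoulder L top px(t2) [array([211.72447511, 221.89314995]), array([208.45924799, 224.21727638]), array([205.26921597, 226.48788037])] S right shoulder(s2) [array([511.68251154, 292.92622744]), array([513.81910516, 325.97504822])] bottom [529.22606137 564.28978008]
near handle [ 0.3515 -0.3188  0.1575] yaw 12.204361766033994 lean 2.5485991210779066
[[-0.5, -0.3], [1.3, 0.2], [0.2, 0.2], [-0.6, 0.5], [0.2, -1.2], [0.3, -1.0], [-0.3, 1.0], [0.4, 1.4]]
  w 0.033 shoulder L top px(t2) [array([268.21932926, 604.85072191]), array([264.76043602, 605.13854947]), array([261.38180604, 605.41969802])] S right shoulder(s2) [array([125.62339003, 350.53503314]), array([127.70404332, 384.13110501])] bottom [142.70165367 626.29581207]
  w 0.025 shoulder L top px(t2) [array([300.88869789, 597.95463139]), array([297.04709337, 598.32333457]), array([293.29461493, 598.68348375])] S right shoulder(s2) [array([125.60110568, 329.65679022]), array([127.66624209, 363.13023703])] bottom [142.55781867 604.50528341]
```

```bash
cat >> h.py <<'E'
def inc(pose_from,wps):
    """wps: list of (x,y,z,yaw) world, tool down -> tool-frame shift and rot-vec from commanded pose"""
    p0=np.array(pose_from[:3]); R0=R.from_euler('xyz',[180,0,pose_from[3]],degrees=True)
    for w in wps:
        d=R0.inv().apply(np.array(w[:3])-p0); rv=(R0.inv()*R.from_euler('xyz',[180,0,w[3]],degrees=True)).as_rotvec(degrees=True)
        print([*d.round(4),*rv.round(2)])
E
python3 - <<'E'
from h import *
inc((.266,.593,.223,155.9),[(.27,.58,.45,150),(.42,.35,.45,135),(.54,.095,.45,120),(.52,-.19,.45,105),(.439,-.2985,.30,101.5)])
E
```

```text
[np.float64(-0.009), np.float64(-0.0102), np.float64(-0.227), np.float64(0.0), np.float64(-0.0), np.float64(5.9)]
[np.float64(-0.2398), np.float64(-0.1589), np.float64(-0.227), np.float64(0.0), np.float64(-0.0), np.float64(20.9)]
[np.float64(-0.4535), np.float64(-0.3427), np.float64(-0.227), np.float64(0.0), np.float64(-0.0), np.float64(35.9)]
[np.float64(-0.5516), np.float64(-0.611), np.float64(-0.227), np.float64(0.0), np.float64(-0.0), np.float64(50.9)]
[np.float64(-0.5219), np.float64(-0.7432), np.float64(-0.077), np.float64(0.0), np.float64(-0.0), np.float64(54.4)]
```

Request:
servo_tool:
  increments:
    - [[0,0,-0.05,0,0,1,1],[0,0,-0.1,0,0,2,1],[-0.003,-0.003,-0.15,0,0,4,1],[-0.006,-0.006,-0.195,0,0,5,1],[-0.009,-0.01,-0.227,0,0,6,1],[-0.042,-0.031,-0.227,0,0,8,1],[-0.075,-0.053,-0.227,0,0,10,1],[-0.108,-0.074,-0.227,0,0,12,1],[-0.141,-0.095,-0.227,0,0,14,1],[-0.174,-0.116,-0.227,0,0,16,1],[-0.207,-0.138,-0.227,0,0,18,1],[-0.24,-0.159,-0.227,0,0,21,1],[-0.27,-0.185,-0.227,0,0,23,1],[-0.301,-0.211,-0.227,0,0,25,1],[-0.332,-0.238,-0.227,0,0,27,1],[-0.362,-0.264,-0.227,0,0,29,1],[-0.393,-0.29,-0.227,0,0,31,1],[-0.423,-0.316,-0.227,0,0,33,1],[-0.454,-0.343,-0.227,0,0,36,1],[-0.454,-0.343,-0.227,0,0,36,1]]

```text
time_s: 2.15
tool_pos: [0.5414, 0.0874, 0.4494]
tool_rot: [-179.9, 0.2, 119.2]
force: [1.3, -0.1, 0.9]
grip_width: 0.0872
```

```bash
python3 - <<'E'
from h import *
o=env.get_obs();print(o['tool_pos'],o['tool_rot'],o['joint_velocities'].round(1),o['qpos'].round(1))
p=np.array([.266,.593,.223])+R.from_euler('xyz',[180,0,155.9],degrees=True).apply([-.454,-.343,-.227]);print('cmd',p)
inc((*p,119.9),[(.525,-.19,.45,107),(.439,-.2985,.27,101.5)])
E
```

```text
[0.54143013 0.08735329 0.44938219] [-179.93990108    0.19511697  119.18060214] [-2.5 -0.6 -4.7  0.2 -3.   0.9 -1.3] [-32.5   5.3  22.8  73.6  -1.9 101.5  19. ]
cmd [0.54036937 0.09451585 0.45      ]
[np.float64(-0.239), np.float64(-0.1552), np.float64(-0.0), np.float64(0.0), np.float64(-0.0), np.float64(12.9)]
[np.float64(-0.2902), np.float64(-0.2838), np.float64(0.18), np.float64(-0.0), np.float64(-0.0), np.float64(18.4)]
```

Request:
servo_tool:
  increments:
    - [[-0.034,-0.022,0,0,0,2,1],[-0.068,-0.044,0,0,0,4,1],[-0.102,-0.066,0,0,0,6,1],[-0.137,-0.089,0,0,0,8,1],[-0.171,-0.111,0,0,0,9,1],[-0.205,-0.133,0,0,0,11,1],[-0.239,-0.155,0,0,0,13,1],[-0.248,-0.177,0.03,0,0,14,1],[-0.256,-0.198,0.06,0,0,15,1],[-0.265,-0.22,0.09,0,0,16,1],[-0.273,-0.241,0.12,0,0,17,1],[-0.282,-0.263,0.15,0,0,18,1],[-0.29,-0.284,0.18,0,0,18.4,1],[-0.29,-0.284,0.18,0,0,18.4,1],[-0.29,-0.284,0.18,0,0,18.4,1]]

```text
time_s: 3.65
tool_pos: [0.4383, -0.2974, 0.2695]
tool_rot: [180.0, -0.1, 101.5]
force: [0.4, 1.1, 0.8]
grip_width: 0.0871
```

```bash
python3 - <<'E'
from h import *
snap('wrist','w1')
o=env.get_obs();print(o['tool_pos'],o['tool_rot'],o['joint_velocities'].round(1),o['qpos'].round(1))
E
```

```text
[ 0.43930187 -0.29722401  0.27034587] [1.79920674e+02 3.39895594e-04 1.01578860e+02] [-0.5 -0.1 -0.6 -1.4  0.  -0.   0. ] [-9.2  2.  41.9 97.3 -1.4 81.2 44.5]
```

View pics/w1.png

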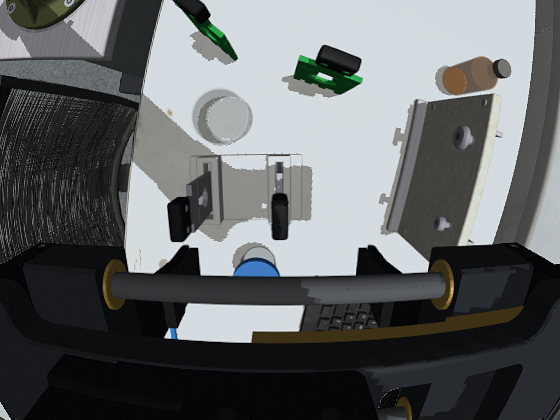

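```bash
python3 - <<'E'
from h import *
crop('w1',160,140,320,260,5,'w1a');crop('w1',380,80,530,250,4.5/1.3,'w1b')
E
```

```text
(no output)
```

View pics/w1a.png

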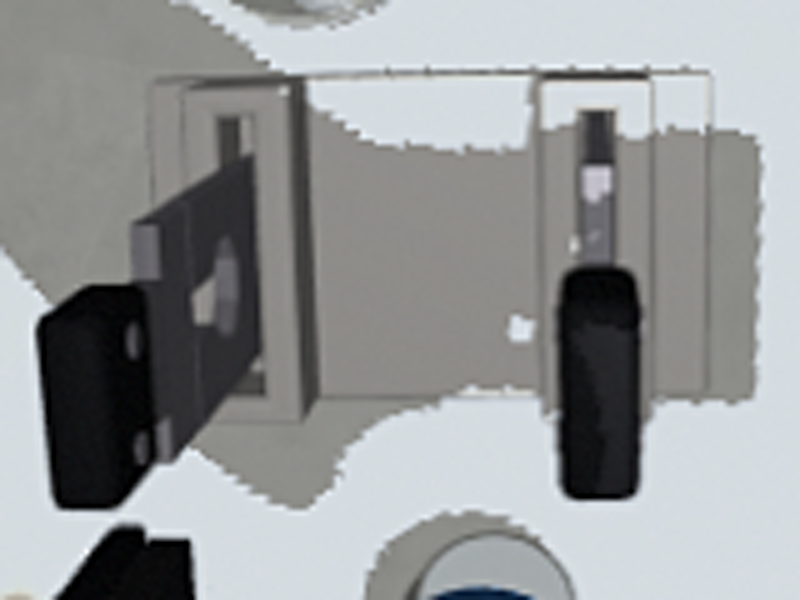

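View pics/w1b.png

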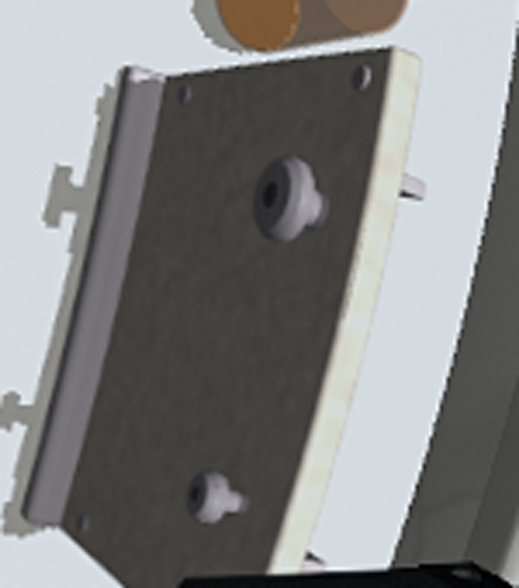

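```bash
cat >> h.py <<'E'
def fproj(c,P):
    K=np.array(c['intrinsics'],float);r=cv2.Rodrigues(np.array(c['rvec'],float))[0]
    X=(np.atleast_2d(P)@r.T)+np.array(c['tvec'],float).ravel()
    rho=np.hypot(X[:,0],X[:,1]);th=np.arctan2(rho,X[:,2])
    return np.c_[K[0,2]+K[0,0]*th*X[:,0]/rho,K[1,2]+K[1,1]*th*X[:,1]/rho]
def fray(c,u,v):
    K=np.array(c['intrinsics'],float);r=cv2.Rodrigues(np.array(c['rvec'],float))[0]
    a=np.array([(u-K[0,2])/K[0,0],(v-K[1,2])/K[1,1]]);th=np.linalg.norm(a)
    d=r.T@np.r_[a/th*np.sin(th),np.cos(th)]; return -r.T@np.array(c['tvec'],float).ravel(),d
def fonz(c,u,v,z):
    o,d=fray(c,u,v); return o+d*(z-o[2])/d[2]
E
python3 - <<'E'
from h import *
c=load('w1')
def plate(p,P): return R.from_euler('ZY',[p[3],p[4]],degrees=True).as_matrix()@np.array(P)+np.array(p[:3])
print('cam',fray(c,280,210)[0])
for n,p in [('far',(.439,-.2985,.158,11.5,-.9)),('near',(.3515,-.3188,.158,12,2.5))]:
    print(n)
    for w in(.033,.025):
        print(w,[((fproj(c,plate(p,q))[0]-[160,140])*5).round().tolist() for q in [(.003,w,-.04),(.003,-w,-.04),(-.003,w,-.04),(.007,.018,.015),(.007,-.018,.015),(-.007,.018,.015),(-.007,-.018,.015)]])
# shoulders/handle measured via z plane
f=lambda x,y,z:fonz(c,160+(x+.5)/5-.5,140+(y+.5)/5-.5,z)
print('near handle TL,BL',f(40,325,.173),f(58,505,.173),'TR',f(90,288,.173),f(118,508,.173))
print('far handle',f(562,272,.173),f(636,272,.173),f(562,495,.173),f(636,495,.173))
print('rack',f(150,78,.034),f(712,72,.034))
E
```

```text
cam [ 0.42357777 -0.22742702  0.43207229]
far
0.033 [[613.0, 156.0], [612.0, 479.0], [582.0, 156.0], [637.0, 290.0], [635.0, 499.0], [551.0, 289.0], [552.0, 498.0]]
0.025 [[613.0, 196.0], [612.0, 442.0], [582.0, 196.0], [637.0, 290.0], [635.0, 499.0], [551.0, 289.0], [552.0, 498.0]]
near
0.033 [[149.0, 173.0], [171.0, 488.0], [120.0, 174.0], [106.0, 306.0], [124.0, 508.0], [28.0, 308.0], [48.0, 508.0]]
0.025 [[151.0, 213.0], [168.0, 451.0], [122.0, 214.0], [106.0, 306.0], [124.0, 508.0], [28.0, 308.0], [48.0, 508.0]]
near handle TL,BL [ 0.3435939  -0.30487664  0.173     ] [ 0.35032235 -0.33654954  0.173     ] TR [ 0.35170279 -0.29678154  0.173     ] [ 0.36131509 -0.33469059  0.173     ]
far handle [ 0.42913046 -0.27882941  0.173     ] [ 0.44090319 -0.2764307   0.173     ] [ 0.43657515 -0.31631811  0.173     ] [ 0.44879478 -0.31383361  0.173     ]
rack [ 0.32107956 -0.27764909  0.034     ] [ 0.45820008 -0.25000724  0.034     ]
```

Request:
servo_tool:
  increments:
    - [[0,0,0.045,0,0,0,1],[0,0,0.09,0,0,0,1],[0,0,0.115,0,0,0,1],[0,0,0.128,0,0,0,1],[0,0,0.128,0,0,0,1],[0,0,0.128,0,0,0,-1],[0,0,0.128,0,0,0,-1],[0,0,0.128,0,0,0,-1],[0,0,0.128,0,0,0,-1],[0,0,0.128,0,0,0,-1],[0,0,0.128,0,0,0,-1]]
  squeeze: 40

```text
time_s: 4.8
tool_pos: [0.4382, -0.2982, 0.1417]
tool_rot: [180.0, -0.0, 101.5]
force: [-0.9, 0.1, -1.1]
grip_width: 0.0469
```

Request:
servo_tool:
  increments:
    - [[0,0,0,0,0,0,-1],[0,0,0,0,0,0,-1],[0,0,0,0,0,0,-1],[0,0,0,0,0,0,-1],[0,0,0,0,0,0,-1],[0,0,0,0,0,0,-1]]
  squeeze: 40

```text
time_s: 5.4
tool_pos: [0.4381, -0.2982, 0.1415]
tool_rot: [-180.0, -0.0, 101.5]
force: [-0.3, 0.2, -0.4]
grip_width: 0.0137
```

```bash
python3 - <<'E'
from h import *
snap('wrist','w2');snap('side','s20');snap('top','t20')
o=env.get_obs();print(o['time_s'],o['tool_pos'],o['tool_rot'],o['force'],o['grip_width'])
crop('s20',180,180,380,320,4,'s21');crop('t20',240,120,420,320,4,'t21')
E
```

```text
5.55 [ 0.43812124 -0.29815068  0.14152278] [ 1.79999827e+02 -4.40067587e-03  1.01493111e+02] [ 0.21710146  0.8431155  -1.0839759 ] 0.013503559698822406
```

View pics/w2.png

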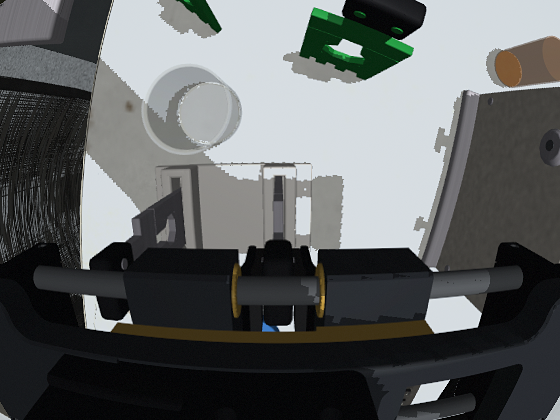

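View pics/s21.png

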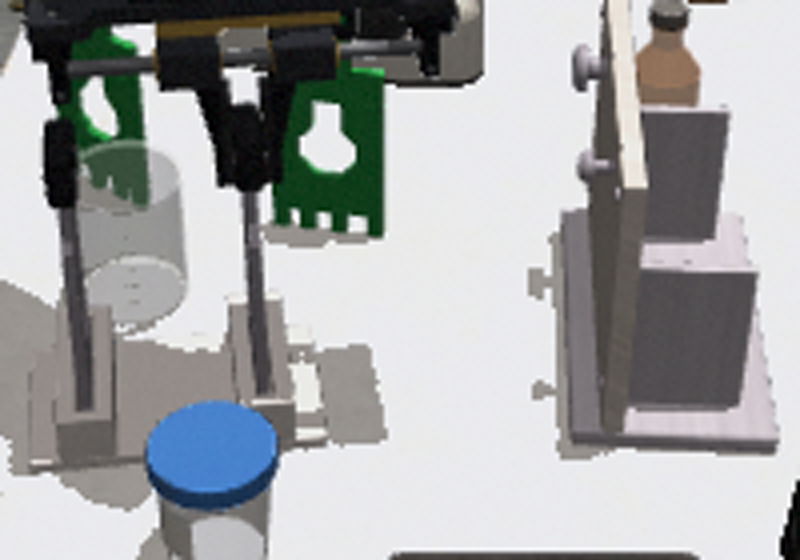

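```bash
python3 - <<'E'
from h import *
inc((.4381,-.2982,.1415,101.5),[(.4381,-.2982,.2165,101.5),(.54,-.27,.2165,95),(.545,-.1895,.2165,90.4)])
E
```

```text
[np.float64(0.0), np.float64(0.0), np.float64(-0.075), np.float64(0.0), np.float64(0.0), np.float64(0.0)]
[np.float64(0.0073), np.float64(0.1055), np.float64(-0.075), np.float64(0.0), np.float64(-0.0), np.float64(6.5)]
[np.float64(0.0852), np.float64(0.1264), np.float64(-0.075), np.float64(0.0), np.float64(-0.0), np.float64(11.1)]
```

Request:
servo_tool:
  increments:
    - [[0,0,-0.015,0,0,0,-1],[0,0,-0.035,0,0,0,-1],[0,0,-0.055,0,0,0,-1],[0,0,-0.075,0,0,0,-1],[0.001,0.02,-0.075,0,0,1,-1],[0.003,0.045,-0.075,0,0,3,-1],[0.005,0.07,-0.075,0,0,5,-1],[0.007,0.095,-0.075,0,0,6,-1],[0.01,0.105,-0.075,0,0,7,-1],[0.03,0.112,-0.075,0,0,8.5,-1],[0.05,0.117,-0.075,0,0,10,-1],[0.07,0.122,-0.075,0,0,11,-1],[0.08,0.125,-0.075,0,0,11.1,-1],[0.085,0.1265,-0.075,0,0,11.1,-1],[0.085,0.1265,-0.075,0,0,11.1,-1],[0.085,0.1265,-0.075,0,0,11.1,-1],[0.085,0.1265,-0.075,0,0,11.1,-1]]

```text
time_s: 7.25
tool_pos: [0.5448, -0.1911, 0.2167]
tool_rot: [180.0, 0.0, 90.3]
force: [-0.2, -0.7, -1.0]
grip_width: 0.0133
```

```bash
python3 - <<'E'
from h import *
snap('wrist','w3');snap('side','s30');snap('top','t30')
o=env.get_obs();print(o['time_s'],o['tool_pos'],o['tool_rot'],o['force'],o['grip_width'])
crop('s30',240,130,380,270,5,'s31');crop('t30',240,120,380,220,5.7,'t31')
E
```

```text
7.4 [ 0.54498238 -0.190471    0.21654075] [-1.79996203e+02  1.57944466e-02  9.03252119e+01] [ 0.51601694  0.58483043 -0.70780922] 0.013698896380179258
```

View pics/w3.png

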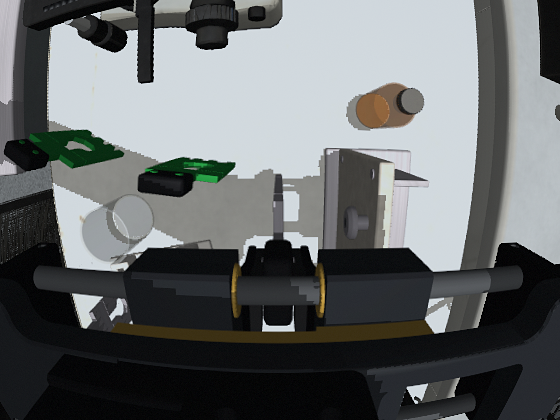

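View pics/s31.png

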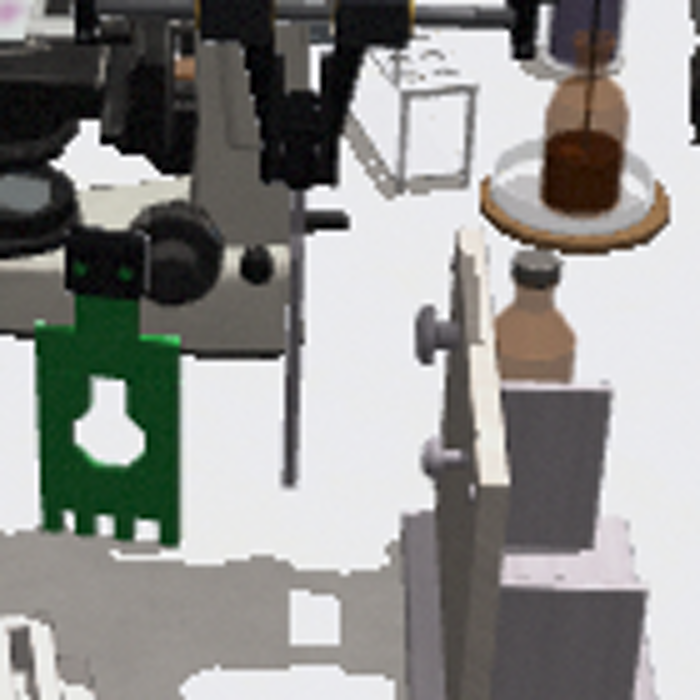

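View pics/t31.png

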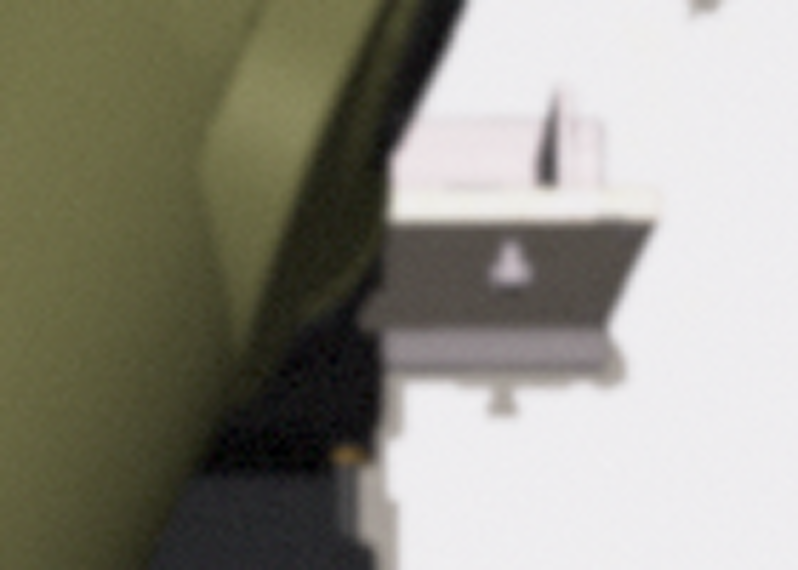

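```bash
python3 - <<'E'
from h import *
c=load('w1');s=4.5/1.3
for n,(x,y),xx in [('big',(270,194),.5977),('small',(197,494),.5983)]:
    o,d=fray(c,380+(x+.5)/s-.5,80+(y+.5)/s-.5); print(n,o+d*(xx-o[0])/d[0])
T=load('top0')
for n,x,y in [('big',222,288),('small',567,290)]:
    print(n,onz(T,255+x/7.6,130+y/7.6,.14), onz(T,255+x/7.6,130+y/7.6,.15))
crop('w3',225,130,425,280,4,'w31')
c=load('w3');
# plate left shoulder prediction: plate pose from grasp
for n,q in [('shoulder',(.545,-.1905+.033,.2165+.0165-.04)),('headc',(.5977,-.1895,.14)),('botL',(.545,-.1575,.083)),('boardTL',(.6147,-.1395,.165))]: print(n,(fproj(c,q)[0]-[225,130])*4)
E
```

```text
big [ 0.5977     -0.18861497  0.13875618]
small [ 0.5983    -0.2789401  0.1409602]
big [ 0.60137802 -0.19002623  0.14      ] [ 0.59862618 -0.19024865  0.15      ]
small [ 0.60132621 -0.28025736  0.14      ] [ 0.598575   -0.27939079  0.15      ]
shoulder [217.59645033 261.69433472]
headc [486.14040943 370.80136181]
botL [215.44134487 165.30180555]
boardTL [626.39412841 130.41971447]
```

View pics/w31.png

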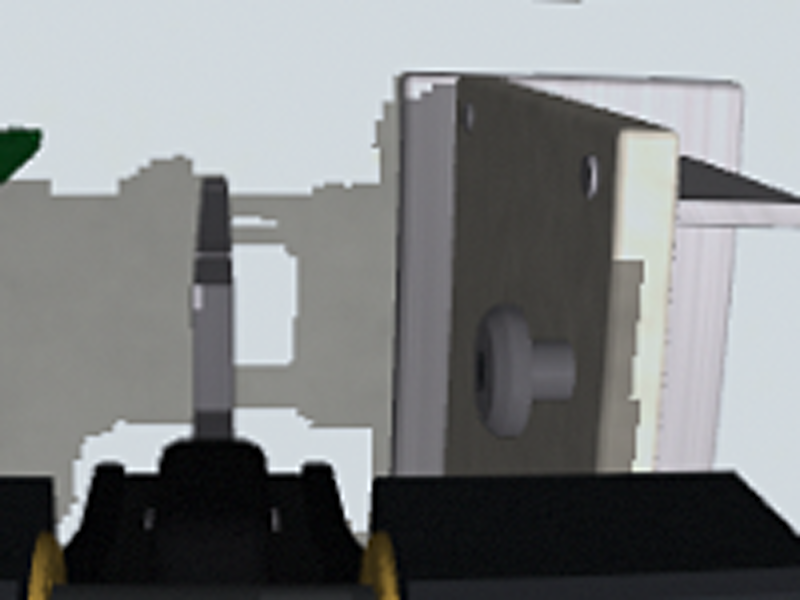

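```bash
python3 - <<'E'
from h import *
c=load('w3'); g=lambda q:((fproj(c,q)[0]-[225,130])*4).round(1)
y0=-.1905; hz=.2165+.0165
for dy in (0,-.002,-.004):
  print(dy,'sh',[g((.545+e,y0+dy+.033,hz-.04)) for e in(-.003,.003)],'bot',[g((.545+e,y0+dy+.033,hz-.15)) for e in(-.003,.003)],'handle',[g((.545+e,y0+dy+.018,hz+.015)) for e in(-.007,.007)],g((.545,y0+dy+.018,hz-.015)))
print('fingertip',[g((.545,y0+e,.2165)) for e in(-.0095,.0095)])
print('headc dy',g((.5977,-.1875,.14)),g((.5977,-.1895,.142)))
crop('w3',240,180,340,330,5,'w32')
crop('w1',220,140,320,260,6,'w12')
E
```

```text
0 sh [array([197. , 261.6]), array([238.1, 261.8])] bot [array([202.3, 165.2]), array([228.5, 165.4])] handle [array([154.5, 499.3]), array([283.3, 499.8])] [217.7 413.2]
-0.002 sh [array([197., 275.]), array([238. , 275.2])] bot [array([202.3, 173.9]), array([228.5, 174. ])] handle [array([154.6, 516.2]), array([282.9, 516.8])] [217.6 427.7]
-0.004 sh [array([197. , 288.3]), array([237.9, 288.5])] bot [array([202.3, 182.5]), array([228.4, 182.6])] handle [array([154.8, 533. ]), array([282.5, 533.5])] [217.5 442.1]
fingertip [array([216.3, 597.5]), array([217.2, 470. ])]
headc dy [486.8 360.9] [488.2 373.7]
```

View pics/w32.png

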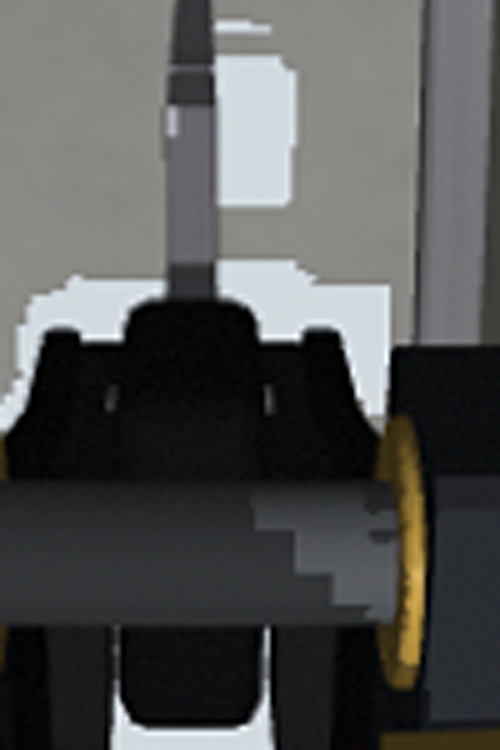

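View pics/w12.png

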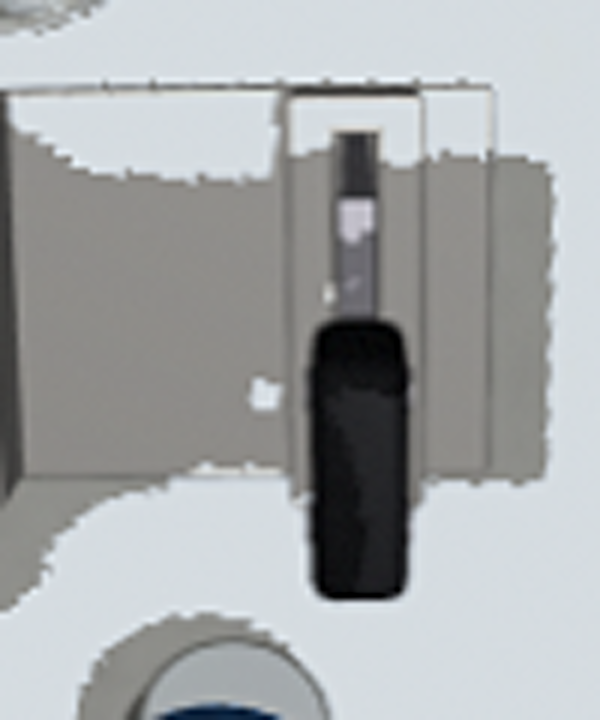

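```bash
python3 - <<'E'
from h import *
c=load('w3'); g=lambda q:((fproj(c,q)[0]-[240,180])*5).round(1)
y0=-.1905; hz=.2165+.0165
for dy in (0,-.002,-.004):
  print(dy,'handle right top',g((.545,y0+dy-.018,hz+.015)),'left bottom',g((.545,y0+dy+.018,hz-.015)))
# side-view check of plate
S=load('s30')
for dy in (0,-.004):
  print('side bottom right', ((proj(S,(.545,y0+dy-.033,hz-.15))[0]-[240,130])*5).round(1),'near end handle low',((proj(S,(.545,y0+dy-.018,hz-.015))[0]-[240,130])*5).round(1))
E
```

```text
0 handle right top [195.8 719.2] left bottom [197.1 266.5]
-0.002 handle right top [195.7 736. ] left bottom [197.  284.6]
-0.004 handle right top [195.5 752.6] left bottom [196.9 302.6]
side bottom right [287.3 485. ] near end handle low [297.8 190.1]
side bottom right [287.  490.5] near end handle low [297.5 194.9]
```

Request:
servo_tool:
  increments:
    - [[0.001,0.015,0,0,0,0,-1],[0.0035,0.03,0,0,0,0,-1],[0.0035,0.04,0,0,0,0,-1],[0.0035,0.043,0,0,0,0,-1],[0.0035,0.046,0,0,0,0,-1],[0.0035,0.049,0,0,0,0,-1],[0.0035,0.052,0,0,0,0,-1],[0.0035,0.055,0,0,0,0,-1],[0.0035,0.057,0,0,0,0,-1],[0.0035,0.057,0,0,0,0,-1]]

```text
time_s: 8.4
tool_pos: [0.6023, -0.1857, 0.2165]
tool_rot: [180.0, 0.0, 90.4]
force: [-0.0, -0.4, -1.3]
grip_width: 0.0135
```

```bash
python3 - <<'E'
from h import *
snap('wrist','w4');snap('side','s40')
o=env.get_obs();print(o['time_s'],o['tool_pos'],o['tool_rot'],o['force'],o['wrist_torque'],o['grip_width'])
crop('s40',270,130,370,270,5,'s41');crop('w4',240,150,380,290,5,'w41')
E
```

```text
8.5 [ 0.60207495 -0.1858451   0.21658576] [-1.79998923e+02 -1.67149012e-03  9.03876309e+01] [-0.65778014  0.07028008 -1.57529607] [-0.05973051  0.04348444 -0.0182515 ] 0.013719656567369256
```

View pics/s41.png

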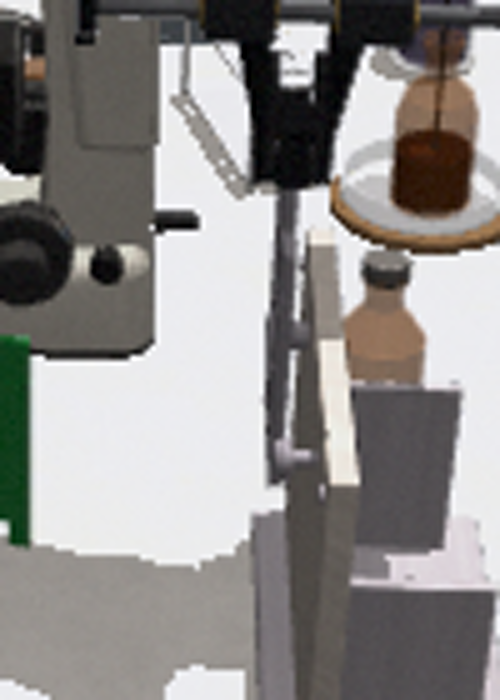

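View pics/w41.png

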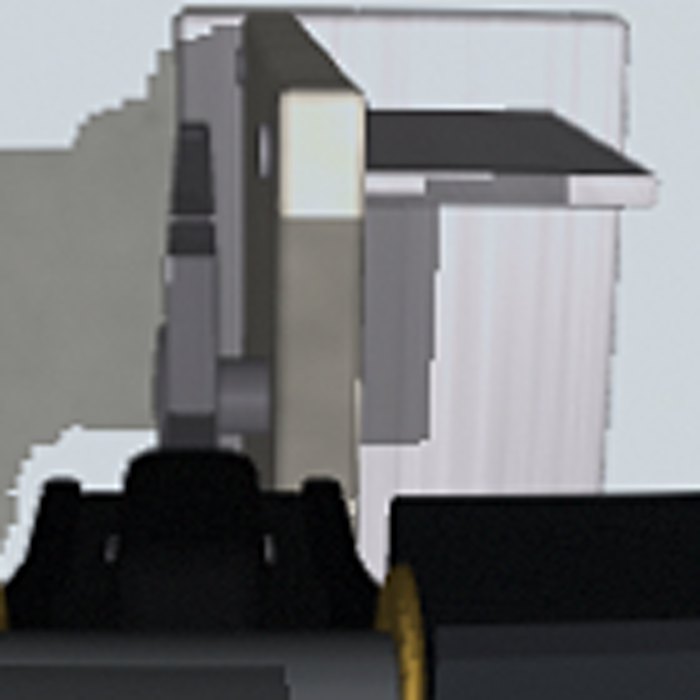

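Request:
servo_tool:
  increments:
    - [[0,0.003,0,0,0,0,-1],[0,0.006,0,0,0,0,-1],[0,0.0075,0,0,0,0,-1],[0,0.0075,0,0,0,0,-1],[0,0.0075,0.004,0,0,0,-1],[0,0.0075,0.008,0,0,0,-1],[0,0.0075,0.012,0,0,0,-1],[0,0.0075,0.016,0,0,0,-1],[0,0.0075,0.016,0,0,0,-1]]

```text
time_s: 9.4
tool_pos: [0.6092, -0.1855, 0.1996]
tool_rot: [-179.9, -0.0, 90.4]
force: [0.1, 0.5, -1.3]
grip_width: 0.0138
```

Request:
servo_tool:
  increments:
    - [[0,0,0.003,0,0,0,-1],[0,0,0.006,0,0,0,-1],[0,0,0.008,0,0,0,-1],[0,0,0.01,0,0,0,-1],[0,0,0.011,0,0,0,-1],[0,0,0.011,0,0,0,-1]]

```text
time_s: 10.0
tool_pos: [0.6096, -0.1857, 0.1894]
tool_rot: [-180.0, -0.0, 90.4]
force: [-0.1, 0.3, -0.6]
grip_width: 0.0134
```

```bash
python3 - <<'E'
from h import *
snap('wrist','w5');snap('side','s50')
o=env.get_obs();print(o['time_s'],o['tool_pos'],o['tool_rot'],o['force'],o['wrist_torque'],o['grip_width'])
crop('s50',270,130,370,270,5,'s51');crop('w5',240,150,380,290,5,'w51')
E
```

```text
10.1 [ 0.60967848 -0.1857599   0.18962103] [ 1.79991739e+02 -2.08628864e-03  9.03896969e+01] [-0.03214351 -0.2845412  -1.19807423] [-0.11033906  0.04530477  0.00686499] 0.013638960459484371
```

View pics/s51.png

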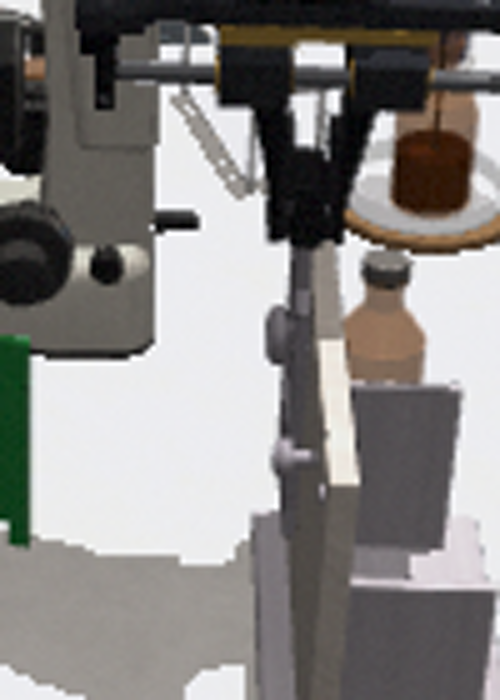

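View pics/w51.png

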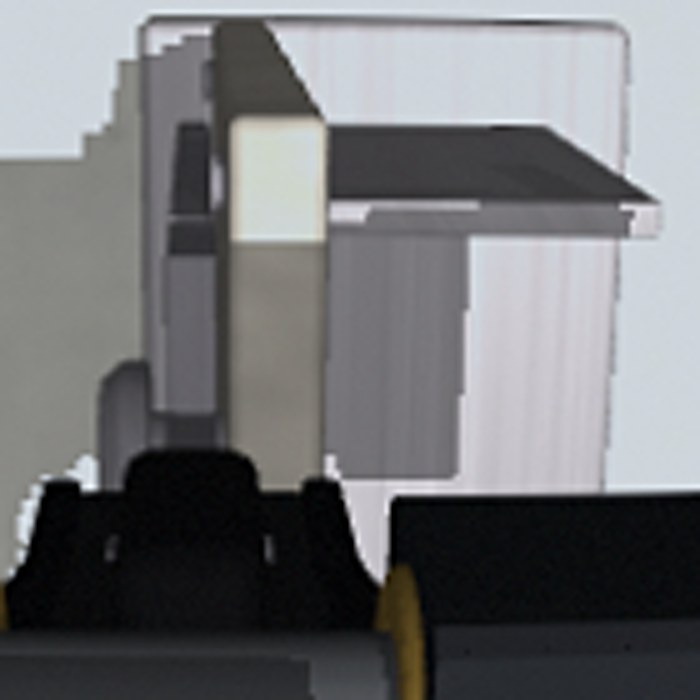

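Request:
servo_tool:
  increments:
    - [[0,0,0.001,0,0,0,-1],[0,0,0.002,0,0,0,-1],[0,0,0.002,0,0,0,-1],[0,0,0.002,0,0,0,-0.3],[0,0,0.002,0,0,0,-0.3],[0,0,0.002,0,0,0,0],[0,0,0.002,0,0,0,0],[0,0,0.002,0,0,0,0]]

```text
time_s: 10.9
tool_pos: [0.6096, -0.1857, 0.1875]
tool_rot: [-180.0, -0.0, 90.4]
force: [0.5, 0.3, -0.5]
grip_width: 0.0413
```

```bash
python3 - <<'E'
from h import *
snap('wrist','w6');snap('side','s60')
o=env.get_obs();print(o['time_s'],o['tool_pos'],o['tool_rot'],o['force'],o['wrist_torque'],o['grip_width'])
crop('s60',270,130,370,270,5,'s61');crop('w6',200,150,400,350,4,'w61')
E
```

```text
11.0 [ 0.60964546 -0.18571311  0.18748753] [-1.79998753e+02 -3.89227650e-03  9.03902123e+01] [-0.29110309  0.10498615 -0.21151247] [-0.11399601  0.0968646  -0.04507795] 0.04269229244782217
```

View pics/s61.png

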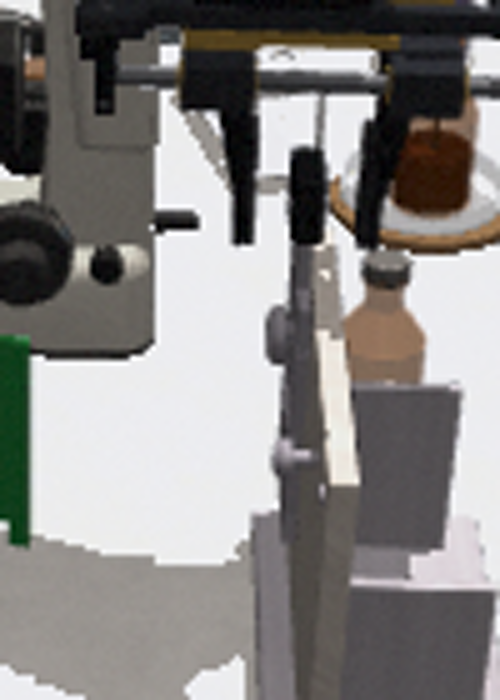

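View pics/w61.png

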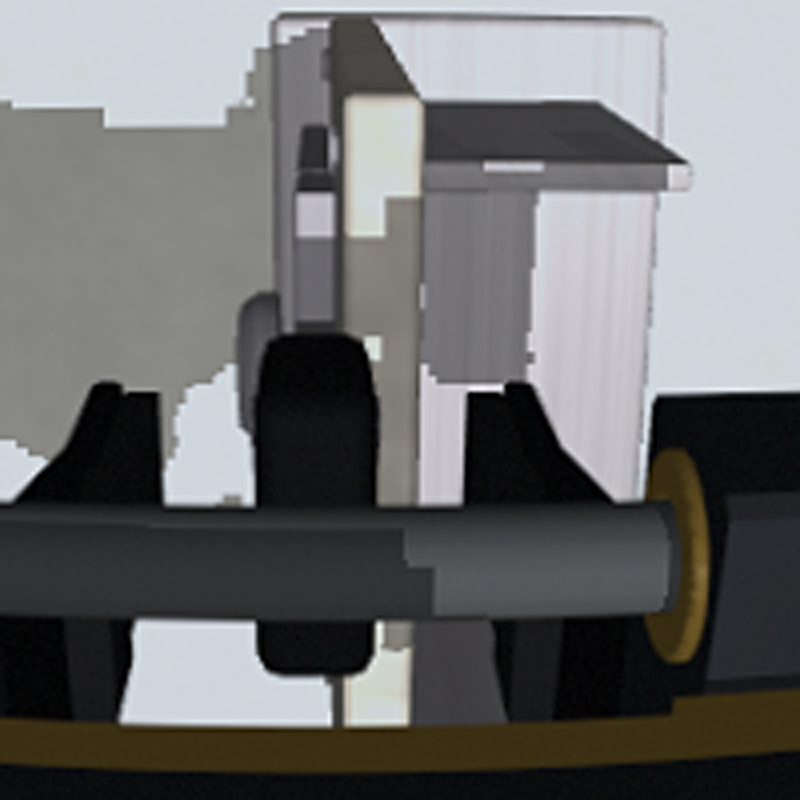

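```bash
python3 - <<'E'
from h import *
inc((.6096,-.1857,.1875,90.4),[(.6096,-.1857,.265,90.4),(.352,-.320,.265,101.8)])
E
```

```text
[np.float64(0.0), np.float64(0.0), np.float64(-0.0775), np.float64(0.0), np.float64(0.0), np.float64(0.0)]
[np.float64(-0.1325), np.float64(-0.2585), np.float64(-0.0775), np.float64(-0.0), np.float64(0.0), np.float64(-11.4)]
```

Request:
servo_tool:
  increments:
    - [[0,0,-0.02,0,0,0,0],[0,0,-0.04,0,0,0,0],[0,0,-0.06,0,0,0,0],[0,0,-0.0775,0,0,0,0],[-0.01,-0.025,-0.0775,0,0,-1,1],[-0.028,-0.06,-0.0775,0,0,-2.5,1],[-0.046,-0.095,-0.0775,0,0,-4,1],[-0.065,-0.13,-0.0775,0,0,-5.5,1],[-0.083,-0.165,-0.0775,0,0,-7,1],[-0.102,-0.2,-0.0775,0,0,-9,1],[-0.12,-0.235,-0.0775,0,0,-10.5,1],[-0.1325,-0.2585,-0.0775,0,0,-11.4,1],[-0.1325,-0.2585,-0.0775,0,0,-11.4,1],[-0.1325,-0.2585,-0.0775,0,0,-11.4,1],[-0.1325,-0.2585,-0.0775,0,0,-11.4,1]]

```text
time_s: 12.5
tool_pos: [0.353, -0.3192, 0.2651]
tool_rot: [180.0, -0.0, 101.9]
force: [0.1, -0.1, -0.5]
grip_width: 0.0866
```

```bash
python3 - <<'E'
from h import *
snap('wrist','w7');snap('side','s70')
o=env.get_obs();print(o['time_s'],o['tool_pos'],o['tool_rot'],o['force'],o['grip_width'])
crop('s70',270,130,370,270,5,'s71');crop('w7',180,120,380,270,4,'w71')
c=load('w7');g=lambda q:((fproj(c,q)[0]-[180,120])*4).round(1)
def plate(p,P): return R.from_euler('ZY',[p[3],p[4]],degrees=True).as_matrix()@np.array(P)+np.array(p[:3])
for p in [(.3515,-.320,.158,11.8,2.5),(.3515,-.3205,.158,11.8,0)]:
    for w in (.033,.025): print(w,[g(plate(p,q)).tolist() for q in [(0,w,-.04),(0,-w,-.04),(.007,.018,.015),(.007,-.018,.015),(-.007,.018,.015),(-.007,-.018,.015),(0,.018,-.015)]])
E
```

```text
12.6 [ 0.35305015 -0.31922813  0.26492068] [-1.79967347e+02  1.17952785e-02  1.01902255e+02] [ 0.40054739  0.37429384 -0.28494406] 0.08670389279851558
0.033 [[379.1, 203.1], [379.3, 465.4], [423.5, 311.8], [422.1, 481.7], [353.6, 312.4], [354.7, 482.5], [383.0, 284.0]]
0.025 [[379.1, 236.1], [379.3, 435.0], [423.5, 311.8], [422.1, 481.7], [353.6, 312.4], [354.7, 482.5], [383.0, 284.0]]
0.033 [[386.0, 205.1], [385.9, 467.2], [419.8, 314.5], [418.5, 484.4], [349.9, 314.4], [351.1, 484.3], [385.5, 286.2]]
0.025 [[386.0, 238.1], [385.9, 436.8], [419.8, 314.5], [418.5, 484.4], [349.9, 314.4], [351.1, 484.3], [385.5, 286.2]]
```

View pics/w71.png

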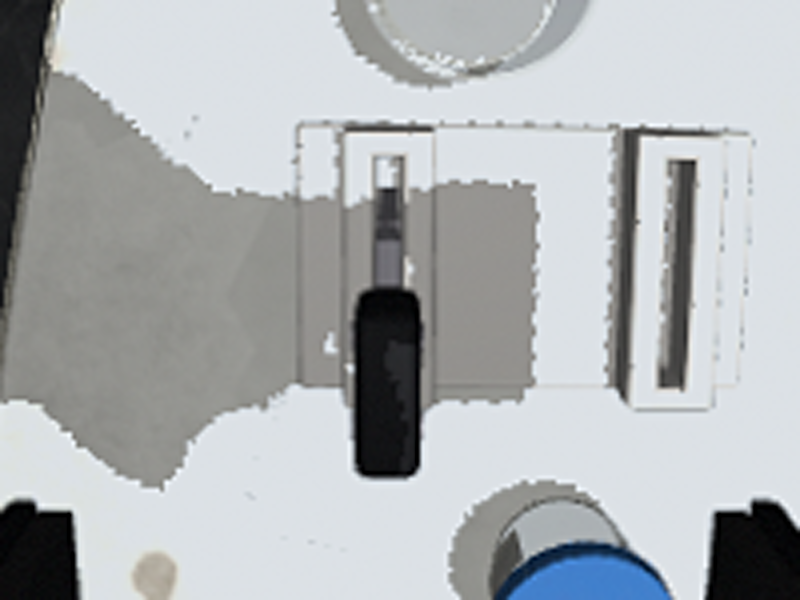

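View pics/s71.png

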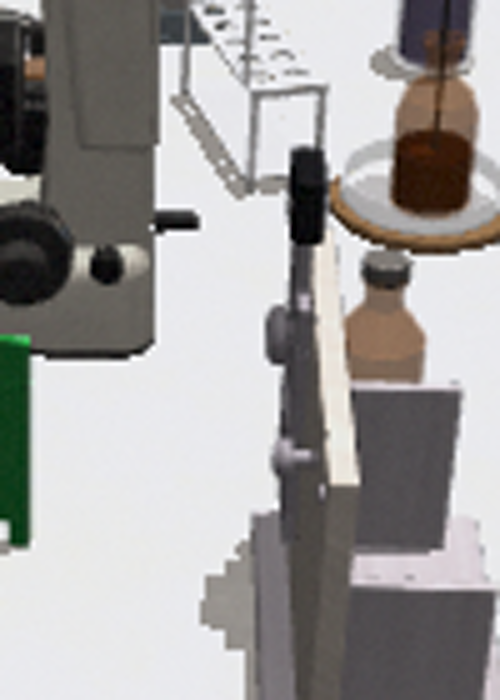

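Request:
servo_tool:
  increments:
    - [[-0.001,-0.001,0.04,0,0,0,1],[-0.001,-0.001,0.08,0,0,0,1],[-0.001,-0.001,0.108,0,0,0,1],[-0.001,-0.001,0.1235,0,0,0,1],[-0.001,-0.001,0.1235,0,0,0,0],[-0.001,-0.001,0.1235,0,0,0,-1],[-0.001,-0.001,0.1235,0,0,0,-1],[-0.001,-0.001,0.1235,0,0,0,-1],[-0.001,-0.001,0.1235,0,0,0,-1],[-0.001,-0.001,0.1235,0,0,0,-1],[-0.001,-0.001,0.1235,0,0,0,-1],[-0.001,-0.001,0.1235,0,0,0,-1],[-0.001,-0.001,0.1235,0,0,0,-1],[-0.001,-0.001,0.1235,0,0,0,-1],[-0.001,-0.001,0.1235,0,0,0,-1]]
  squeeze: 40

```text
time_s: 14.1
tool_pos: [0.3513, -0.3212, 0.1415]
tool_rot: [180.0, 0.0, 101.8]
force: [0.4, 0.2, -0.0]
grip_width: 0.0136
```

```bash
python3 - <<'E'
from h import *
o=env.get_obs();print(o['time_s'],o['tool_pos'],o['tool_rot'],o['force'],o['grip_width'])
p=o['tool_pos']; 
inc((*p,o['tool_rot'][2]),[(*p[:2],p[2]+.075,101.9),(.54,-.3,.2165,93),(.545,-.278,.2165,90.4)])
E
```

```text
14.1 [ 0.35134499 -0.32118063  0.14153453] [1.79990836e+02 1.14151767e-03 1.01790880e+02] [ 0.41199867  0.17221458 -0.045004  ] 0.013607155694324727
[np.float64(-0.0), np.float64(0.0), np.float64(-0.075), np.float64(-0.0), np.float64(0.0), np.float64(-0.11)]
[np.float64(-0.0178), np.float64(0.189), np.float64(-0.075), np.float64(0.0), np.float64(-0.0), np.float64(8.79)]
[np.float64(0.0027), np.float64(0.1984), np.float64(-0.075), np.float64(0.0), np.float64(-0.0), np.float64(11.39)]
```

Request:
servo_tool:
  increments:
    - [[0,0,-0.015,0,0,0,-1],[0,0,-0.035,0,0,0,-1],[0,0,-0.055,0,0,0,-1],[0,0,-0.075,0,0,0,-1],[-0.001,0.02,-0.075,0,0,1,-1],[-0.004,0.05,-0.075,0,0,2.5,-1],[-0.007,0.08,-0.075,0,0,4,-1],[-0.01,0.11,-0.075,0,0,5.5,-1],[-0.01,0.14,-0.075,0,0,7,-1],[-0.008,0.165,-0.075,0,0,8.5,-1],[-0.004,0.185,-0.075,0,0,10,-1],[0,0.195,-0.075,0,0,11.4,-1],[0.0027,0.1985,-0.075,0,0,11.4,-1],[0.0027,0.1985,-0.075,0,0,11.4,-1],[0.0027,0.1985,-0.075,0,0,11.4,-1],[0.0027,0.1985,-0.075,0,0,11.4,-1]]

```text
time_s: 15.7
tool_pos: [0.5442, -0.2788, 0.2167]
tool_rot: [180.0, -0.0, 90.3]
force: [0.1, -0.3, -1.2]
grip_width: 0.0138
```

```bash
python3 - <<'E'
from h import *
snap('wrist','w8');snap('side','s80')
o=env.get_obs();print(o['time_s'],o['tool_pos'],o['tool_rot'],o['force'],o['grip_width'])
crop('w8',225,150,385,270,5,'w81');crop('s80',240,130,380,270,5,'s81')
c=load('w8');g=lambda q:((fproj(c,q)[0]-[225,150])*5).round(1)
x0,y0,z0=o['tool_pos'];hz=z0+.0165
for dy in (.002,0,-.002,-.004):
  print(dy,'sh',[g((x0+e,y0+dy+.025,hz-.04)) for e in(-.003,.003)],'bot',[g((x0+e,y0+dy+.025,hz-.15)) for e in(-.003,.003)],'handle lb',g((x0,y0+dy+.018,hz-.015)))
print('head',g((.5983,-.279,.14)),g((.5983,-.277,.14)),g((.5983,-.279,.142)))
S=load('s80')
for dy in (.002,0,-.004):
  print('side bottom right', ((proj(S,(x0,y0+dy-.025,hz-.15))[0]-[240,130])*5).round(1))
E
```

```text
15.8 [ 0.54446092 -0.27855946  0.21680826] [ 1.79973482e+02 -1.40715922e-02  9.03315918e+01] [ 0.70285992  0.50551782 -1.48731997] 0.013570533282118115
0.002 sh [array([246.9, 280.5]), array([297.9, 280.8])] bot [array([253.2, 141.5]), array([285.9, 141.7])] handle lb [273.1 402.2]
0 sh [array([246.9, 297. ]), array([297.8, 297.3])] bot [array([253.1, 152.2]), array([285.8, 152.4])] handle lb [273.  420.5]
-0.002 sh [array([246.8, 313.4]), array([297.6, 313.7])] bot [array([253.1, 162.9]), array([285.7, 163.1])] handle lb [272.8 438.6]
-0.004 sh [array([246.8, 329.8]), array([297.4, 330.1])] bot [array([253. , 173.6]), array([285.6, 173.8])] handle lb [272.7 456.6]
head [614.3 375. ] [615.2 362.7] [617.  378.7]
side bottom right [280.1 599.8]
side bottom right [280. 603.]
side bottom right [279.6 609.3]
```

View pics/w81.png

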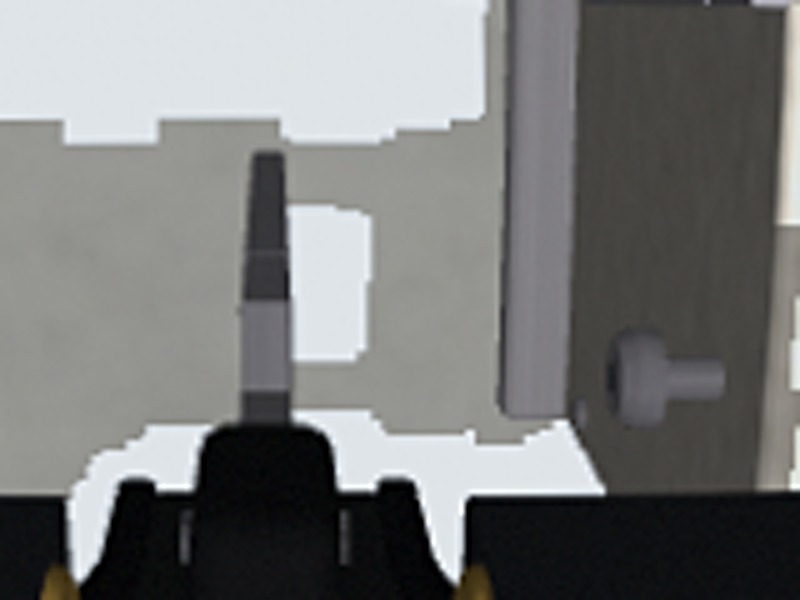

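View pics/s81.png

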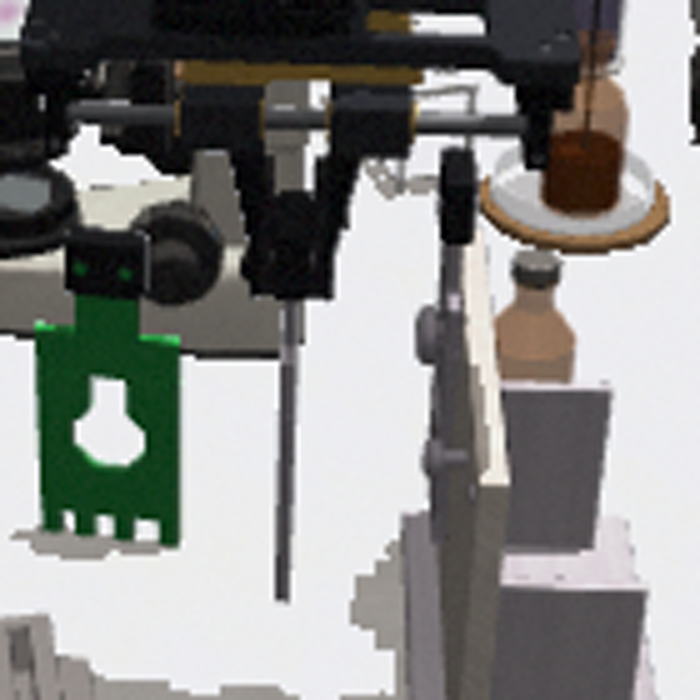

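Request:
servo_tool:
  increments:
    - [[-0.001,0.015,0,0,0,0,-1],[-0.001,0.03,0,0,0,0,-1],[-0.001,0.04,0,0,0,0,-1],[-0.001,0.043,0,0,0,0,-1],[-0.001,0.046,0,0,0,0,-1],[-0.001,0.049,0,0,0,0,-1],[-0.001,0.052,0,0,0,0,-1],[-0.001,0.055,0,0,0,0,-1],[-0.001,0.058,0,0,0,0,-1],[-0.001,0.058,0,0,0,0,-1]]

```text
time_s: 16.8
tool_pos: [0.6035, -0.2784, 0.2165]
tool_rot: [180.0, -0.0, 90.4]
force: [0.2, -0.2, -1.7]
grip_width: 0.0135
```

```bash
python3 - <<'E'
from h import *
snap('wrist','w9');snap('side','s90')
o=env.get_obs();print(o['time_s'],o['tool_pos'],o['tool_rot'],o['force'],o['wrist_torque'],o['grip_width'])
crop('s90',270,130,370,270,5,'s91');crop('w9',240,150,380,290,5,'w91')
E
```

```text
16.9 [ 0.60299208 -0.27861242  0.21653305] [-1.79991598e+02 -2.26623209e-04  9.03908387e+01] [ 0.36977895  0.15432934 -1.2063718 ] [-0.09748463  0.04933895  0.03127806] 0.013999085574017814
```

View pics/s91.png

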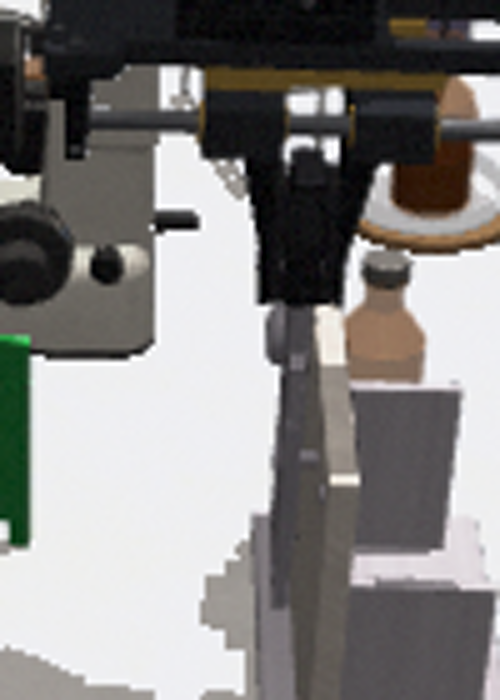

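View pics/w91.png

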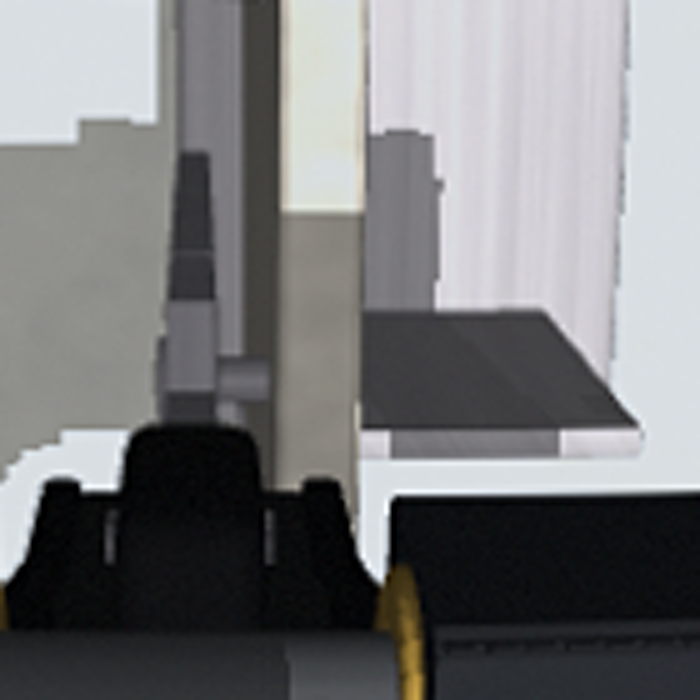

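Request:
servo_tool:
  increments:
    - [[-0.001,0.003,0,0,0,0,-1],[-0.001,0.006,0,0,0,0,-1],[-0.001,0.007,0,0,0,0,-1],[-0.001,0.007,0,0,0,0,-1],[-0.001,0.007,0.004,0,0,0,-1],[-0.001,0.007,0.008,0,0,0,-1],[-0.001,0.007,0.012,0,0,0,-1],[-0.001,0.007,0.016,0,0,0,-1],[-0.001,0.007,0.016,0,0,0,-1]]

```text
time_s: 17.8
tool_pos: [0.6097, -0.2792, 0.1996]
tool_rot: [-179.9, -0.0, 90.4]
force: [-1.4, -0.8, -2.2]
grip_width: 0.0135
```

Request:
servo_tool:
  increments:
    - [[0,0,0.003,0,0,0,-1],[0,0,0.006,0,0,0,-1],[0,0,0.008,0,0,0,-1],[0,0,0.01,0,0,0,-1],[0,0,0.011,0,0,0,-1],[0,0,0.011,0,0,0,-1]]

```text
time_s: 18.4
tool_pos: [0.61, -0.2795, 0.1894]
tool_rot: [-180.0, -0.0, 90.4]
force: [0.1, 0.3, -0.9]
grip_width: 0.0137
```

```bash
python3 - <<'E'
from h import *
snap('wrist','w10');snap('side','s100')
o=env.get_obs();print(o['time_s'],o['tool_pos'],o['tool_rot'],o['force'],o['wrist_torque'],o['grip_width'])
crop('s100',270,130,370,270,5,'s101');crop('w10',240,150,380,290,5,'w101')
E
```

```text
18.5 [ 0.61010034 -0.27960205  0.18965142] [1.79988088e+02 4.24435361e-03 9.03883987e+01] [ 0.84421915 -0.45514645 -0.90736188] [-0.10193413  0.05431499  0.02401435] 0.013479782847093677
```

View pics/s101.png

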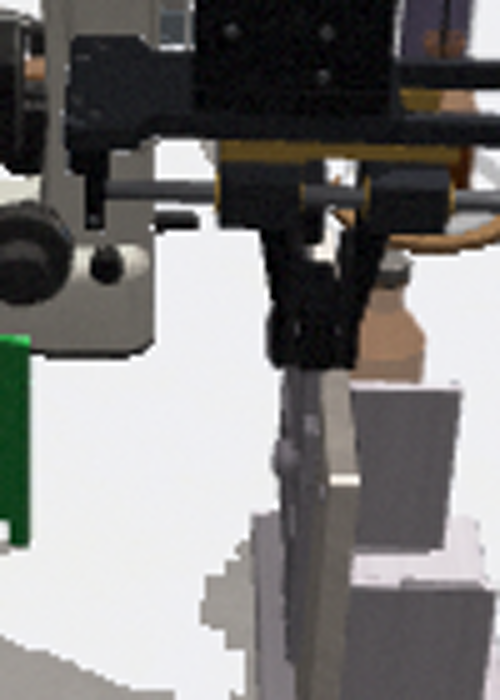

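View pics/w101.png

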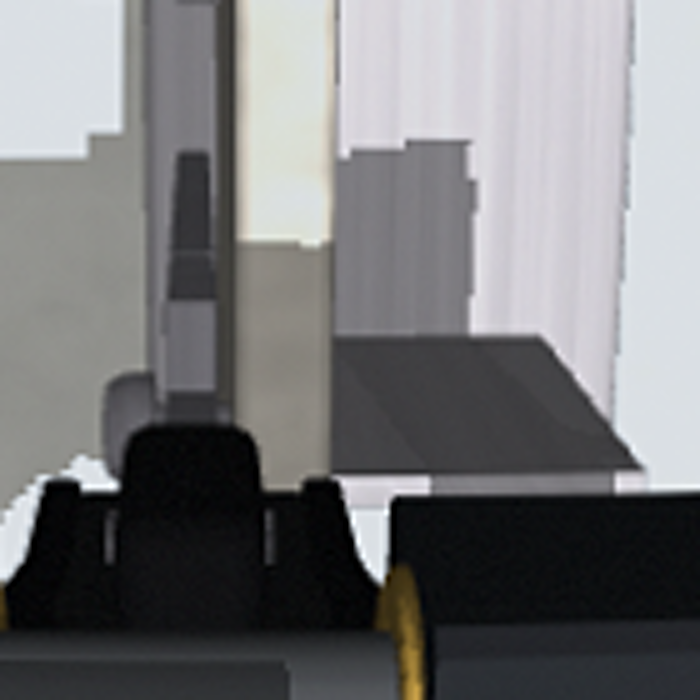

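Locked behind the small head with no side force. Seat it and release, then withdraw upward.

Request:
servo_tool:
  increments:
    - [[0,0,0.001,0,0,0,-1],[0,0,0.002,0,0,0,-1],[0,0,0.002,0,0,0,-1],[0,0,0.002,0,0,0,-0.3],[0,0,0.002,0,0,0,-0.3],[0,0,0.002,0,0,0,0],[0,0,0.002,0,0,0,0],[0,0,0.002,0,0,0,0]]

```text
time_s: 19.3
tool_pos: [0.61, -0.2795, 0.1874]
tool_rot: [-180.0, -0.0, 90.4]
force: [-0.0, 0.1, 0.8]
grip_width: 0.0414
```

Request:
servo_tool:
  increments:
    - [[0,0,-0.02,0,0,0,0],[0,0,-0.04,0,0,0,0],[0,0,-0.06,0,0,0,0],[0,0,-0.08,0,0,0,0],[0,-0.03,-0.1,0,0,0,0],[0,-0.07,-0.11,0,0,0,0],[0,-0.11,-0.11,0,0,0,0],[0,-0.15,-0.11,0,0,0,0],[0,-0.15,-0.11,0,0,0,0],[0,-0.15,-0.11,0,0,0,0]]

```text
time_s: 20.3
tool_pos: [0.4598, -0.2806, 0.2982]
tool_rot: [179.8, -0.1, 90.4]
force: [0.8, 0.2, 0.0]
grip_width: 0.0435
```

```bash
python3 - <<'E'
from h import *
snap('wrist','w11');snap('side','s110');snap('top','t110')
o=env.get_obs();print(o['time_s'],o['tool_pos'],o['force'],o['grip_width'])
crop('s110',260,140,380,280,5,'s111');crop('w11',250,60,530,270,2.8,'w111')
S=load('s110')
for n,y,w in(('wide',-.1893,.033),('narrow',-.2795,.025)):
    for z in (.205-.015,.205+.015): print(n,((proj(S,(.6095,y-.018,z))[0]-[260,140])*5).round(0), ((proj(S,(.6095,y-w,.055))[0]-[260,140])*5).round(0))
E
```

```text
20.45 [ 0.4612315  -0.2800305   0.29748322] [ 0.97774079 -0.166542    0.10820127] 0.04336339294768481
wide [355. 205.] [335. 492.]
wide [360. 140.] [335. 492.]
narrow [362. 327.] [340. 616.]
narrow [368. 259.] [340. 616.]
```

View pics/s111.png

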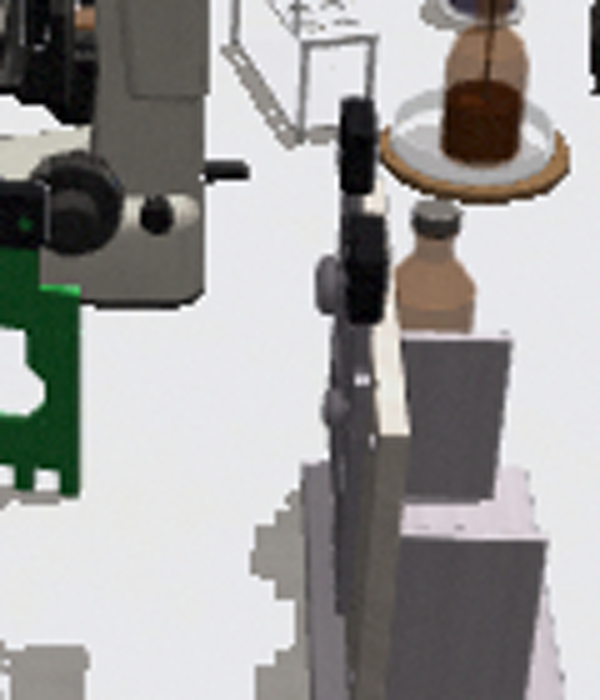

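View pics/w111.png

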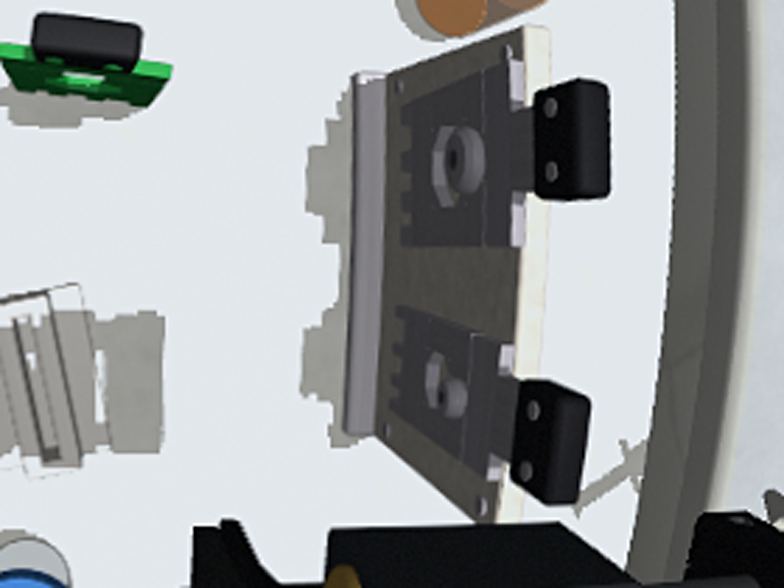

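View pics/t110.png

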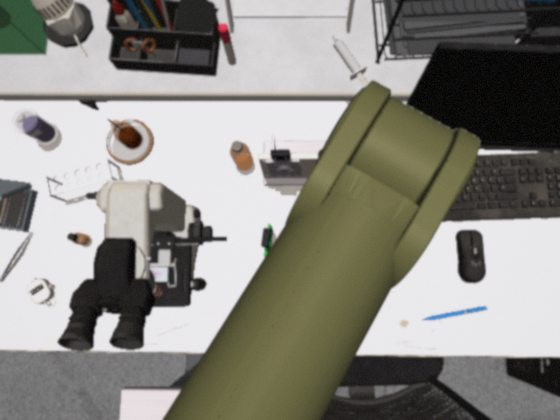

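```bash
python3 - <<'E'
from h import *
crop('w11',380,80,480,230,5.3,'w112');crop('s110',310,150,360,250,6,'s112')
c=load('w11');g=lambda q:((fproj(c,q)[0]-[380,80])*5.3).round(0).tolist()
for n,y,w,h,hd,zs in(('wide',-.1893,.033,.017,.013,(.14,.144)),('narrow',-.2797,.025,.012,.008,(.14,.144))):
    print(n,'head c',g((.5980,y,.14)))
    for z in zs: print(z,'bottomL/R',g((.6065,y+w,z-.085)),g((.6065,y-w,z-.085)),'hole bottom',g((.6065,y,z-.028-h)),'handle bot front',g((.6025,y+.018,z+.05)),g((.6025,y-.018,z+.05)),'handle top',g((.6025,y+.018,z+.08)),g((.6025,y-.018,z+.08)))
print(g((.6147,-.1395,.165)),g((.6147,-.3295,.165)))
E
```

```text
wide head c [173.0, 196.0]
0.14 bottomL/R [69.0, 75.0] [62.0, 342.0] hole bottom [127.0, 205.0] handle bot front [312.0, 89.0] [306.0, 298.0] handle top [401.0, 75.0] [394.0, 305.0]
0.144 bottomL/R [74.0, 73.0] [67.0, 343.0] hole bottom [134.0, 204.0] handle bot front [323.0, 87.0] [317.0, 298.0] handle top [414.0, 73.0] [406.0, 306.0]
narrow head c [145.0, 648.0]
0.14 bottomL/R [55.0, 473.0] [40.0, 670.0] hole bottom [113.0, 609.0] handle bot front [282.0, 611.0] [258.0, 809.0] handle top [364.0, 650.0] [334.0, 865.0]
0.144 bottomL/R [60.0, 475.0] [45.0, 674.0] hole bottom [119.0, 613.0] handle bot front [292.0, 616.0] [268.0, 816.0] handle top [376.0, 655.0] [345.0, 873.0]
[307.0, -60.0] [237.0, 922.0]
```

View pics/w112.png

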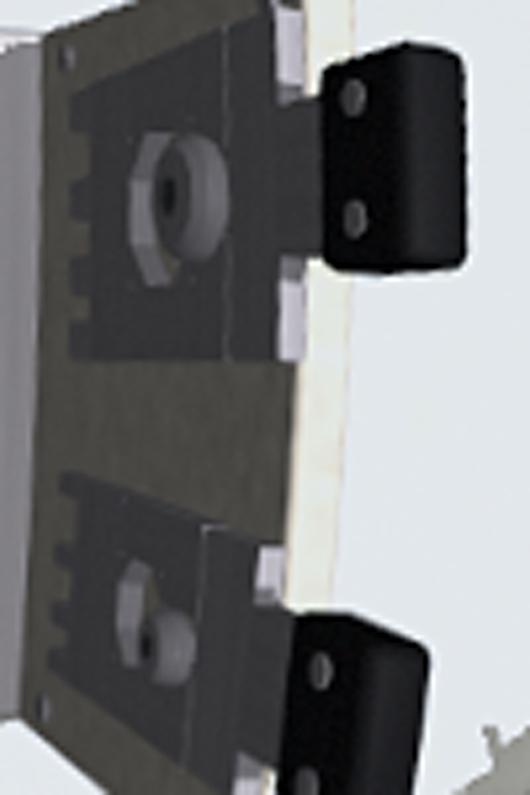

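View pics/s112.png

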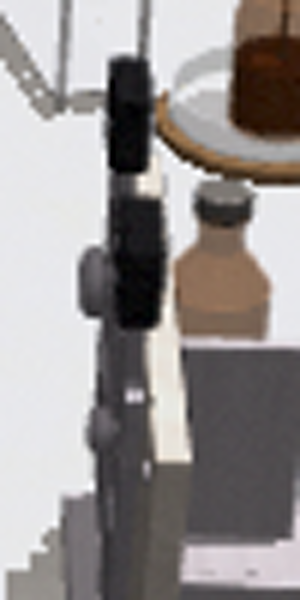

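```bash
cat > fit2.py <<'E'
from h import *
from scipy.optimize import least_squares
def fit(c,crop,s,pts,w,x=.6095,y=-.19):
    def f(p):
        o=[]
        Rm=R.from_euler('x',p[2])  # rotation about +x
        for (py,pz,px),u in pts:
            q=Rm.apply([0,py,pz-.085])+[x+px,p[0],p[1]]
            o.append((fproj(c,q)[0]-crop)*s-np.array(u))
        return np.array(o)
    r=least_squares(lambda p:f(p).ravel(),[y,.14,0],loss='soft_l1',f_scale=5)
    print('seat y,z',r.x[:2].round(4),'tilt deg',np.degrees(r.x[2]).round(2),f(r.x).round(0).tolist())
E
python3 - <<'E'
from fit2 import *
c=load('w11');k=([380,80],5.3)
# front face of plate x=-.003
fit(c,*k,[((.033,0,-.003),(70,93)),((-.033,0,-.003),(68,358)),((.018,.135,-.007),(325,70)),((-.018,.135,-.007),(325,264)),((0,.04,-.003),(130,206))],.033)
fit(c,*k,[((.025,0,-.003),(60,474)),((-.025,0,-.003),(50,670)),((.018,.135,-.007),(297,612)),((0,.045,-.003),(117,605))],.025,y=-.28)
E
```

```text
seat y,z [-0.1876  0.1444] tilt deg -3.67 [[2.0, -4.0], [2.0, 1.0], [-4.0, -11.0], [-3.0, 5.0], [5.0, 3.0]]
seat y,z [-0.2787  0.1449] tilt deg 0.07 [[2.0, -3.0], [-3.0, 1.0], [-2.0, -1.0], [4.0, 3.0]]
```

Request:
servo_tool:
  increments:
    - [[0.005,0.008,0.02,-7,0,0,0],[0.01,0.016,0.04,-14,0,0,0],[0.015,0.024,0.06,-21,0,0,0],[0.02,0.032,0.08,-28,0,0,0],[0.02,0.04,0.0975,-35,0,0,0],[0.02,0.04,0.0975,-35,0,0,0],[0.02,0.04,0.0975,-35,0,0,0],[0.02,0.04,0.0975,-35,0,0,0]]

```text
time_s: 21.25
tool_pos: [0.5022, -0.2617, 0.2031]
tool_rot: [144.9, 0.2, 90.4]
force: [0.0, -0.1, 0.3]
grip_width: 0.0435
```

```bash
python3 - <<'E'
from h import *
c=snap('wrist','w13')
o=env.get_obs();print(o['time_s'],o['tool_pos'],o['tool_rot'],o['force'])
print(fray(c,280,210)); print(fproj(c,[(.598,-.188,.14),(.598,-.279,.14)]))
E
```

```text
21.3 [ 0.502377   -0.26150506  0.20317101] [144.89714947   0.17906277  90.43111282] [ 0.3289438   0.23430787 -1.08901064]
(array([ 0.40802499, -0.19032052,  0.33592781]), array([ 0.56427593, -0.24242218, -0.7891921 ]))
[[329.88291115 128.69799324]
 [325.92902425 233.95587725]]
```

View pics/w13.png

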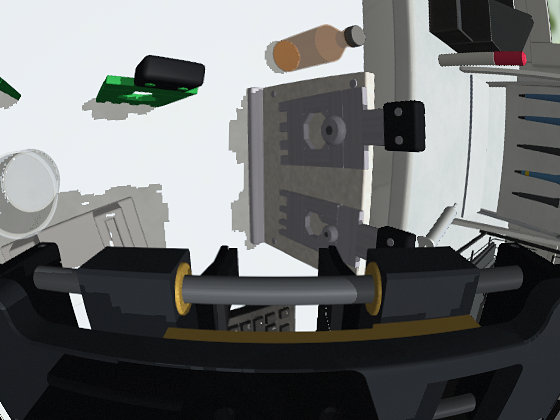

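```bash
python3 - <<'E'
from h import *
crop('w13',270,80,430,180,5,'w131');crop('w13',270,180,430,280,5,'w132')
E
```

```text
(no output)
```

View pics/w131.png

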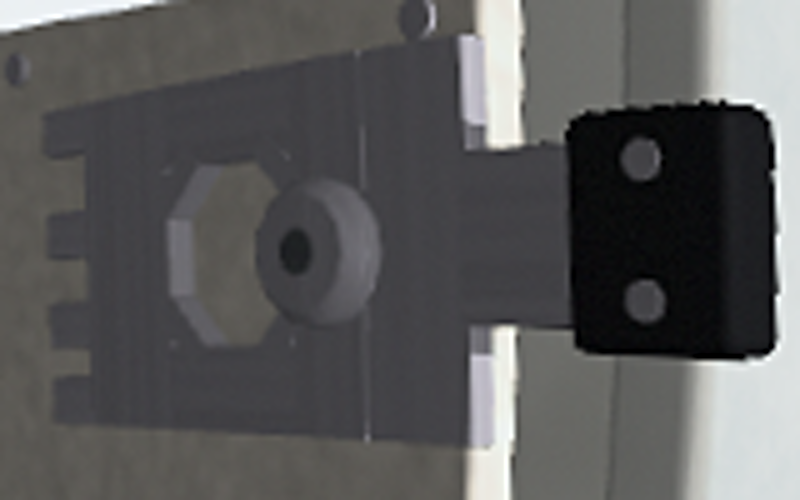

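View pics/w132.png

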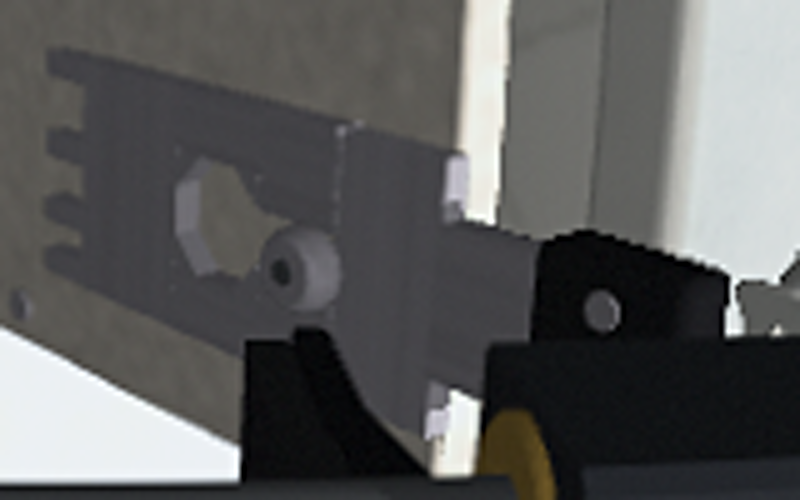

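```bash
cat > fit3.py <<'E'
from fit2 import *
c=load('w13')
def head(crop,s,u):
    o,d=fray(c,crop[0]+(u[0]+.5)/s-.5,crop[1]+(u[1]+.5)/s-.5); print(' head at x=.5978',(o+d*(.5978-o[0])/d[0]).round(4))
for x in(.6095,.6115):
    print(x)
    fit(c,[270,80],5,[((.033,0,-.003),(43,115)),((-.033,0,-.003),(55,422)),((0,.04,-.003),(168,257)),((0,.135,-.007),(572,232))],0,x=x)
    fit(c,[270,180],5,[((.025,0,-.003),(45,48)),((-.025,0,-.003),(47,270)),((0,.045,-.003),(176,212)),((.018,.135,-.007),(537,240))],0,x=x,y=-.28)
head([270,80],5,(295,251));head([270,180],5,(281,271))
E
python3 fit3.py
```

```text
0.6095
seat y,z [-0.188   0.1418] tilt deg -3.86 [[2.0, -3.0], [-0.0, 3.0], [5.0, 0.0], [-4.0, -0.0]]
seat y,z [-0.2789  0.1417] tilt deg 0.26 [[2.0, 1.0], [-3.0, 1.0], [2.0, -1.0], [-1.0, 0.0]]
0.6115
seat y,z [-0.188   0.1395] tilt deg -3.87 [[3.0, -1.0], [1.0, 1.0], [5.0, 0.0], [-8.0, -0.0]]
seat y,z [-0.2797  0.1397] tilt deg 0.33 [[4.0, 2.0], [-1.0, -0.0], [3.0, -2.0], [-4.0, 0.0]]
 head at x=.5978 [ 0.5978 -0.189   0.1387]
 head at x=.5978 [ 0.5978 -0.2788  0.14  ]
```

Request:
servo_tool:
  increments:
    - [[0,0,0,0,0,0,0],[0,0,0,0,0,0,0],[0,0,0,0,0,0,0],[0,0,0,0,0,0,0],[0,0,0,0,0,0,0],[0,0,0,0,0,0,0],[0,0,0,0,0,0,0],[0,0,0,0,0,0,0],[0,0,0,0,0,0,0],[0,0,0,0,0,0,0]]

```text
time_s: 22.3
tool_pos: [0.4999, -0.2603, 0.2001]
tool_rot: [145.0, -0.0, 90.4]
force: [0.5, -0.3, -0.2]
grip_width: 0.0436
```

```bash
python3 - <<'E'
from h import *
c=snap('wrist','w14');a=load('w13')['frame'][80:240,270:430].astype(int);b=c['frame'][80:240,270:430].astype(int)
d=np.abs(a-b).max(2);print(d.mean(),(d>40).sum(), cv2.phaseCorrelate(a[0:100].mean(2).astype(np.float32),b[0:100].mean(2).astype(np.float32)))
crop('w14',270,80,430,180,5,'w141');snap('side','s140')
E
```

```text
17.30625 3086 ((4.611502262874211, 1.9361803433716887), 0.8571609606742859)
```

View pics/s140.png

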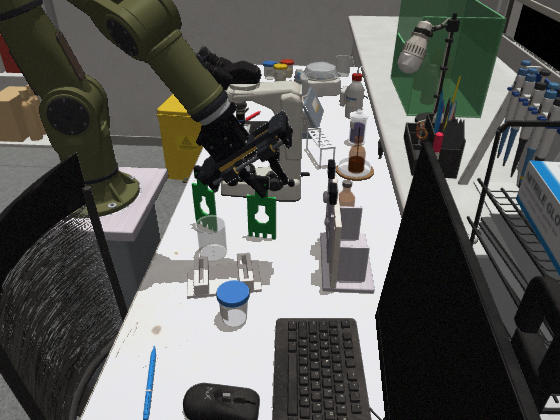

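View pics/w141.png

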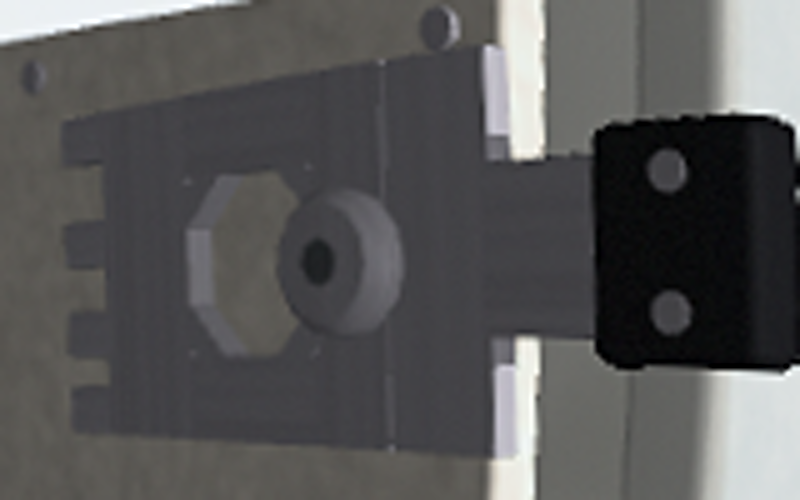

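```bash
python3 - <<'E'
from h import *
print(env.sign_off())
E
```

```text
the job is handed in; nothing more can be done
None
```

Both plates are hung and released, and the job was handed in at about 22 s. The wide plate is on the big (left) stud and the narrow plate is on the small (right) stud.

- **Seating:** Both plates hang behind their stud heads. By camera fit, each seat point is about 1 mm off its stud sideways. In height they are within about 3 mm; one earlier, more oblique view read 4–5 mm high for both, but the closer view and the height at release did not support that.
- **Tilt:** The wide plate hangs about 3.9° (0.07 rad) off vertical, which is inside the 0.15 rad limit, so I did not nudge it. The narrow plate is within about 0.3°.
- **Motion:** The wide plate looked the same relative to the board in two pictures about 1 s apart. A direct image comparison showed a shift, but the wrist camera itself had moved about 3 mm while settling. I did not compare the narrow plate separately.
- **Surroundings:** In the last side view the beaker, sample cup and vial stand where they were at the start. The gripper was clear of both plates.

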